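Line up a filter holder with a drift pin and fit its screws

ROBOT

A 6-joint arm with a two-finger parallel gripper is mounted at the origin on a cart in front of the work surface, level with it; the furniture and walls round the work are solid. World frame = base frame: x ahead of the robot, y to its left, z up, the work surface at z = 0. Lengths are in m, angles in rad, forces in N, time in s.
With the tool pointing down it reaches from about 0.25 to 0.775 m from the base axis. Payload 8.9 kg.
Tool frame: the origin (TCP) lies at the very end of the fingers, on their centre line; the grasp point (between the pads) lies 19 mm behind it; z points along the fingers, y is the line along which they close (so a half turn about z gives the same grasp; the last joint's range is limited). The gripper opens to 85 mm and grips with 20 to 120 N. Pads are 22 mm wide; open, the fingers measure 114 mm over their backs; the gripper's body (76 mm by 85 mm) begins 54 mm behind the grasp point. The pads swing forward as they close: fully open they stand 13 mm farther back than shut.
Start: joints at [-1.345, 0.291, -0.153, 1.127, 0, 1.431], TCP at [0.187, -0.49, 0.231] pointing down, gripper open.
Joint ranges: [-2.52, 2.52], [-0.91, 1.74], [-1.3, 1.37], [-1.96, 2.02], [-1.52, 1.47], [-3.14, 3.14]. Speed limits (rad/s): [2.22, 2.22, 2.79, 3.14, 3.14, 3.14].

INTERFACE

Orientations are given as a unit quaternion [x, y, z, w].
In Python, from plant import bot, read_camera gives the robot as it stands.
- The arm moves only by the tool step_arm, never from a script. Its argument "increments" is a list of rows, each an object of numbers: "x", "y", "z": the shift along the tool's x, y, z normalised to -1 to 1, where 1 is 300 mm; "wx", "wy", "wz": the turn, a rotation vector about the tool's x, y, z normalised to -1 to 1, where 1 is 60 degrees. A call has 1 to 10 rows; each row shifts and turns the commanded pose from where the row before left it, along the tool's axes as they then stand; what a row does not reach is not made up. A row lasts 1/10 s, in which the tool goes at most 50 mm and 8.59 degrees, less where a joint would pass 70% of its speed; a pose out of reach is approached as far as the arm can. A call with a number of a shift or a turn outside -1 to 1 is refused whole. A call with a gripper value outside its range is refused whole. "claw" is the opening, from 0 (shut) to 1 (fully open), set as the call begins (left out, the last holds). The fingers move at their own pace and stop on an object; "squeeze" is the grip in N (left out, the last holds). Time passes only in rows, so rows that do not move let the fingers close. It gives the time, the measured TCP pose, the force, the opening and the grip force at its end, in the units of the state.
- bot.get_state(): the state, without advancing time (a new reading comes with each control period).
- read_camera(name): name is "side" or "top"; returns a dict with "pixels" (480x640x3 uint8, blue, green, red), "vfov" (degrees; the focal length in pixels is half the picture's height over the tangent of half this angle, whatever the lens; pixels are square), "cx", "cy" (the principal point, pixels), "extrinsics" (4x4, takes a point from camera to world coordinates). Camera axes: x right, y down, z forward; pixel columns grow to the right and rows downward; lengths in m; the calibration is good to about 2 mm. A picture is of the moment at which its call begins. There is no depth.
- bot.sign_off(): hands the job in; it is judged then, once.
The state is a dict: "time_s": time; "q": joint angles; "joint_velocities": joint speeds; "joint_torque": joint torques, N m; "position": TCP position; "tcp_rot": TCP orientation; "contact_force": force on the tool from outside, world axes, zero at the start; "torque": the same for the moment, N m; "grip_width": opening from 0.0 (shut) to 1.0 (fully open); "gripper_force": force on a finger pad.
Only numpy, scipy, OpenCV 4.12 (cv2) and the standard library are available. Lean on these libraries where they do the work, as an engineer would, in place of code of your own. Each camera call takes 0.05 s, during which the arm holds its last target. There are 200 camera calls.

TASK

The cover of the filter holder, and the support plate hidden under it, have slipped round out of line with the base. Take the drift pin from the tool block, feel with it through one of the cover's holes for a hole of the plate, and work plate and cover round until the drift slides fully home in the base without being forced (never more than about 40 N). Then set the two thumb screws fully home in the other two holes, leaving the drift standing in its own and the other things on the desk where they are.

Things in the scene. Friction and masses are not known exactly. Their poses are not given: they have to be found in the camera images.
- filter_base: round steel base of the filter holder, fixed to the desk; flange 124 mm across, top face 46 mm above the desk. Origin: centre of its underside, on the desk; z up. Three vertical through holes, 14 mm across, 30 mm deep, on a circle of radius 45 mm at 0, 120 and 240 degrees from its x axis. A hose barb sticks out 34 mm from its -x side at 31 mm height. On it lie first the support plate, then the cover
- plate_centre (a point): centre of the support plate's underside, on the base's axis. Aluminium, 6 mm thick, twelve 14 mm holes evenly spaced on the same 45 mm circle (any will do); turns only about the base's axis. Its turn is not measured: its nearest holes start up to half a pitch (0.26 rad, 12 mm) from the base's, either way; feel for them, or look down a hole. 3 N sideways at a hole turns it; stays where left
- cover (a joint): turn of the cover against the base (rad, counterclockwise from above; 0 = in line). Steel disc 124 mm across, 8 mm thick, top face 60 mm above the desk, three 14 mm holes on the same circle; in the middle a boss 52 mm across, 6 mm high, with a hose barb up to 48 mm above the disc. Turns only about the base's axis. Starts up to 0.1 rad out of line; as stiff to turn as the plate; stops at 0.5 rad
- base_hole0 (a point): centre of the base's hole 0 (0 degrees) in the base's top face, 46 mm above the desk, 14 mm below the cover's top face
- base_hole1 (a point): the same of the base's hole 1 (120 degrees)
- base_hole2 (a point): the same of the base's hole 2 (240 degrees)
- drift: drift pin of dark steel, upright in the tool block. Origin: centre of the underside of its collar; z up. Below it a round shank 42 mm long: 12.8 mm thick for the upper 26 mm, then tapering to a blunt nose (10 mm thick, 8.4 mm across the flat end). Collar 22 mm across, 4 mm high; above it a hexagonal handle, 16 mm across flats, its corners on the x axis, from 4 to 54 mm above the origin. 0.11 to 0.22 kg
- thumb_screw1: steel thumb screw, upright in the tool block. Origin: centre of the underside of its collar; z up. Below it a shank 10 mm thick and 30 mm long with a chamfered end; it slides in and need not be turned. Collar 24 mm across, 3 mm high; above it a knurled round head 20 mm across, from 3 to 25 mm above the origin. 0.04 to 0.08 kg. Fully home, the collar rests on the cover
- thumb_screw2: a second thumb screw like thumb_screw1, also in the tool block
- tool_block: grey tool block fixed to the desk, 62 (x) x 136 (y) x 50 mm. Origin: centre of its underside; z up. Three holes, 15.5 mm across and 46 mm deep, at y = +42, 0 and -42 mm, hold the drift and the two thumb screws, in any order, collars on its top
- timer: bench timer, 68x64x19 mm, white with three keys; a bystander, origin at the centre of its underside
- notebook: grey notebook, 210x148x12 mm; a bystander, origin at the centre of its underside
- ethanol_bottle: white bottle with red cap, 52 mm across, 124 mm high; a bystander, origin at the centre of its underside
- screwdriver: small screwdriver with red handle, 147 mm long, lying; a bystander, origin at the centre of its underside
- conical_1: conical tube with orange cap, 117 mm long, lying; a bystander, origin at the centre of its underside

How it is judged:
On the way, in this order (a step that is already met when the one before it is completed fails the run):
1. the drift is fully home through cover, plate and base, its collar on the cover ((horizontal distance between drift and base_hole0 below 0.0025 m or horizontal distance between drift and base_hole1 below 0.0025 m or horizontal distance between drift and base_hole2 below 0.0025 m) and z of drift in the frame of filter_base between 0.057 and 0.062 m and angle between drift's own z axis and vertical below 0.05 rad), for 0.2 s.
2. both thumb screws are fully home in the other two holes, with the drift still home (all of step 1 and (horizontal distance between thumb_screw1 and base_hole0 below 0.0025 m or horizontal distance between thumb_screw1 and base_hole1 below 0.0025 m or horizontal distance between thumb_screw1 and base_hole2 below 0.0025 m) and z of thumb_screw1 in the frame of filter_base between 0.057 and 0.062 m and angle between each of thumb_screw1, thumb_screw2's own z axis and vertical below 0.05 rad and (horizontal distance between thumb_screw2 and base_hole0 below 0.0025 m or horizontal distance between thumb_screw2 and base_hole1 below 0.0025 m or horizontal distance between thumb_screw2 and base_hole2 below 0.0025 m) and z of thumb_screw2 in the frame of filter_base between 0.057 and 0.062 m), for 0.2 s.
At the end, for the whole second after the job is handed in: Drift and both thumb screws stand upright (within 0.05 rad) and at rest, one in each of the three holes of the base, each within 2.5 mm of the hole's axis and with its collar within 2 mm of the cover's top face; the cover is in line with the base within 0.035 rad (all of step 2 and linear speed of each of drift, thumb_screw1, thumb_screw2 below 0.02 m/s and angular speed of each of drift, thumb_screw1, thumb_screw2 below 0.2 rad/s and value of joint cover between -0.035 and 0.035 rad); the robot touches nothing.
It fails at once if the drift presses on the filter holder with more than 40 N (contact force between drift and filter_base above 40 N).
It fails at once if a thumb screw presses on the filter holder with more than 40 N (contact force between any of thumb_screw1, thumb_screw2 and filter_base above 40 N).
It fails at once if a bystander is moved by more than 20 mm (distance of any of timer, notebook, ethanol_bottle, screwdriver, conical_1 from where it was at the start of the episode above 0.02 m).
It also fails if it takes over 72 s, if anything falls off the work surface, if the arm or the gripper's body presses on something with over 40 N, if the wrist force passes 120 N, or if a joint passes its speed limit or range.

## Working session

There is one attempt and no reset: what is moved stays moved. The work goes in short steps, Python scripts to look and compute and a tool call to move; the robot and the scene stay as the last step left them, time stands still between calls to the robot, and variables do not carry over. Pictures are saved under pics/ and viewed, at most 10 in all, crops included, and the job is handed in when it is done.

Besides the shell and the picture viewer there is one more tool, called after "Request:" by a JSON object that holds its "method" and its "body", one argument or row to a line. step_arm: Moves the arm, as the interface text tells. Its arguments: {"type":"object","properties":{"increments":{"type":"array"},"claw":{"type":"number"},"squeeze":{"type":"number"}},"required":["increments"]}

```bash
mkdir -p pics; ls; python3 - <<'E'
from plant import bot, read_camera
import cv2,numpy as np
np.set_printoptions(precision=4,suppress=True)
for n in("top","side"):
    c=read_camera(n); cv2.imwrite(f"pics/{n}0.png",c["pixels"]); print(n,c["vfov"],c["cx"],c["cy"],c["extrinsics"],c.keys())
print(bot.get_state())
E
```

```text
pics
top 56.3837558404487 326.4435727540868 240.28271510122434 [[-0.0033 -0.9982  0.0594  0.4894]
 [-1.      0.0032 -0.0014 -0.0041]
 [ 0.0012 -0.0594 -0.9982  1.0757]
 [ 0.      0.      0.      1.    ]] dict_keys(['pixels', 'vfov', 'cx', 'cy', 'extrinsics'])
side 52.32269646047905 326.78640421951604 244.49642604242632 [[-0.9512 -0.2558  0.1726  0.3415]
 [-0.3085  0.7988 -0.5164  0.6734]
 [-0.0058 -0.5445 -0.8388  1.1665]
 [ 0.      0.      0.      1.    ]] dict_keys(['pixels', 'vfov', 'cx', 'cy', 'extrinsics'])
{'time_s': 0.1, 'q': array([-1.3453,  0.2912, -0.154 ,  1.1267,  0.    ,  1.4315]), 'joint_velocities': array([ 0.0004, -0.0007,  0.0012,  0.0007,  0.0008, -0.0011]), 'joint_torque': array([  0.0009, -53.7978,  33.1919,   0.0093,  -0.0003,  -0.    ]), 'position': array([ 0.1872, -0.4901,  0.2308]), 'tcp_rot': array([ 0.9834,  0.1814, -0.    , -0.0006]), 'contact_force': array([-0.747 ,  0.0264,  0.1339]), 'torque': array([ 0.0038, -0.0299, -0.0217]), 'gripper_force': 0.0, 'grip_width': 1.0031969754036951}
```

View pics/top0.png

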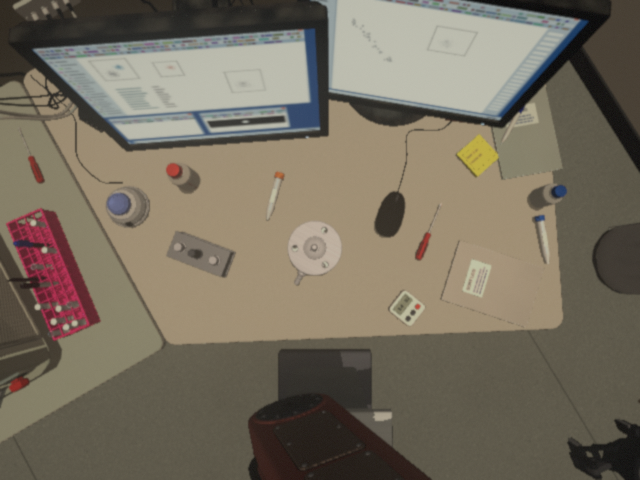

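View pics/side0.png

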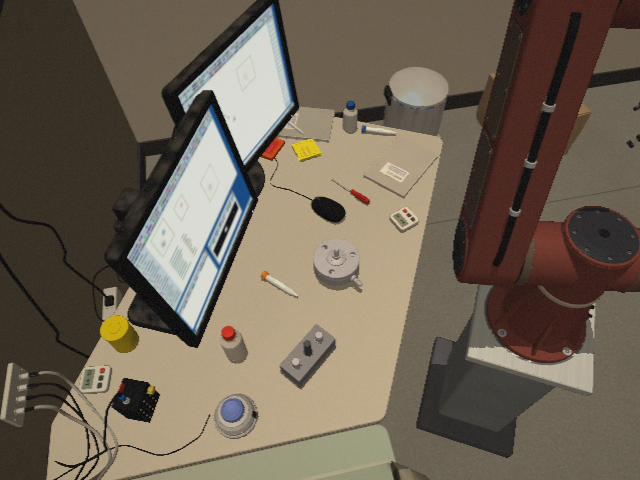

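```bash
python3 - <<'E'
import cv2,numpy as np
def cr(n,x,y):
    im=cv2.imread(f"pics/{n}0.png")[y:y+60,x:x+80]; im=cv2.resize(im,None,fx=5,fy=5,interpolation=cv2.INTER_CUBIC)
    im=cv2.convertScaleAbs(im,alpha=1.4)
    for k in range(0,80,10):
        cv2.putText(im,str(x+k),(k*5,8),0,.3,(0,255,255)); cv2.line(im,(k*5,9),(k*5,13),(0,255,255))
    for k in range(0,60,10):
        cv2.putText(im,str(y+k),(6,k*5+4),0,.3,(0,255,255)); cv2.line(im,(0,k*5),(5,k*5),(0,255,255))
    return im
im=np.vstack([np.hstack([cr("top",275,217),cr("top",160,225)]),np.hstack([cr("side",300,235),cr("side",270,322)])])
cv2.imwrite("pics/c1.png",im)
E
```

```text
(no output)
```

View pics/c1.png

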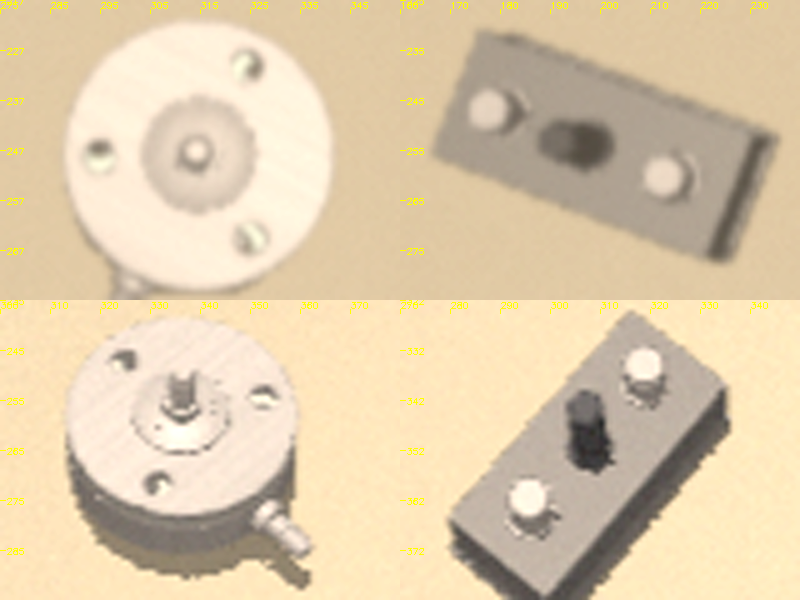

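```bash
cat > h.py <<'E'
import numpy as np, cv2
from scipy.optimize import least_squares
from scipy.spatial.transform import Rotation as R
np.set_printoptions(precision=4,suppress=True)
from plant import bot, read_camera
_c={}
def cam(n):
    if n not in _c: _c[n]=read_camera(n)
    return _c[n]
def proj(n,P):
    c=cam(n);E=c["extrinsics"];p=(np.atleast_2d(P)-E[:3,3])@E[:3,:3]
    f=240/np.tan(np.radians(c["vfov"])/2)
    return np.c_[c["cx"]+f*p[:,0]/p[:,2],c["cy"]+f*p[:,1]/p[:,2]]
def back(n,uv,z):
    c=cam(n);E=c["extrinsics"];f=240/np.tan(np.radians(c["vfov"])/2)
    d=E[:3,:3]@np.array([(uv[0]-c["cx"])/f,(uv[1]-c["cy"])/f,1]); return E[:3,3]+d*(z-E[2,3])/d[2]
E
python3 - <<'E'
from h import *
T=lambda u,v:(275+u/5,217+v/5)
T2=lambda u,v:(160+(u-400)/5,225+v/5)
S=lambda u,v:(300+u/5,235+(v-300)/5)
S2=lambda u,v:(270+(u-400)/5,322+(v-300)/5)
print("cover holes top");ht=[back("top",T(*p),.06) for p in [(247,66),(99,155),(251,238)]];print(np.array(ht))
hs=[back("side",S(*p),.06) for p in [(262,397),(124,361),(158,484)]];print(np.array(hs))
for h in(ht,hs):
    h=np.array(h)[:,:2];c=h.mean(0);d=h-c;print(c,np.hypot(*d.T),np.degrees(np.arctan2(d[:,1],d[:,0])))
print("disc centre top",back("top",T(199,155),.06), "boss top end", back("top",T(198,152),.108))
print("barb top",back("top",T(130,283),.031),"barb side",back("side",S(300,545),.031),back("side",S(268,513),.031))
print("screw heads",[back("top",T2(*p),.075) for p in[(488,110),(668,176)]],[back("side",S2(*p),.075) for p in[(645,362),(529,499)]])
print("drift top",back("top",T2(553,142),.104),back("side",S2(584,402),.104))
E
```

```text
cover holes top
[[ 0.5728 -0.001   0.06  ]
 [ 0.5325  0.0663  0.06  ]
 [ 0.4947 -0.0026  0.06  ]]
[[0.4946 0.0012 0.06  ]
 [0.5717 0.002  0.06  ]
 [0.5311 0.069  0.06  ]]
[0.5333 0.0209] [0.0452 0.0454 0.0452] [ -29.0234   91.0345 -148.73  ]
[0.5325 0.0241] [0.0442 0.045  0.0449] [-148.9301  -29.3719   91.6757]
disc centre top [0.5324 0.0209 0.06  ] boss top end [0.5316 0.0201 0.108 ]
barb top [0.4741 0.0538 0.031 ] barb side [0.4537 0.0655 0.031 ] [0.4752 0.0522 0.031 ]
screw heads [array([0.535 , 0.3273, 0.075 ]), array([0.5052, 0.2465, 0.075 ])] [array([0.5051, 0.2496, 0.075 ]), array([0.5347, 0.3298, 0.075 ])]
drift top [0.5197 0.2892 0.104 ] [0.5212 0.288  0.104 ]
```

```bash
python3 - <<'E'
import cv2,numpy as np
from h import *
def cr(n,x,y,w,h,s):
    im=cv2.imread(f"pics/{n}0.png")
    im=im[y:y+h,x:x+w]; im=cv2.resize(im,None,fx=s,fy=s,interpolation=cv2.INTER_CUBIC)
    for k in range(0,w,5): cv2.putText(im,str(x+k),(k*s,8),0,.3,(0,0,255)); cv2.line(im,(k*s,9),(k*s,13),(0,0,255))
    for k in range(0,h,5): cv2.putText(im,str(y+k),(6,k*s+4),0,.3,(0,0,255)); cv2.line(im,(0,k*s),(5,k*s),(0,0,255))
    return im
def hole(n,x,y): return cr(n,int(round(x))-6,int(round(y))-6,13,13,15)
top=np.hstack([hole("top",324.4,230.2),hole("top",294.8,248),hole("top",325.2,264.6),np.zeros((195,205,3),np.uint8)])
s=np.hstack([hole("side",352.4,254.4),hole("side",324.8,247.2),hole("side",331.6,271.8),np.zeros((195,205,3),np.uint8)])
b=np.hstack([cr("top",285,260,40,20,10),cr("side",335,265,39,20,10)])
b=cv2.copyMakeBorder(b,0,0,0,0,cv2.BORDER_CONSTANT)
cv2.imwrite("pics/c2.png",np.vstack([top[:,:790],s[:,:790],b[:,:790]]))
E
```

```text
(no output)
```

View pics/c2.png

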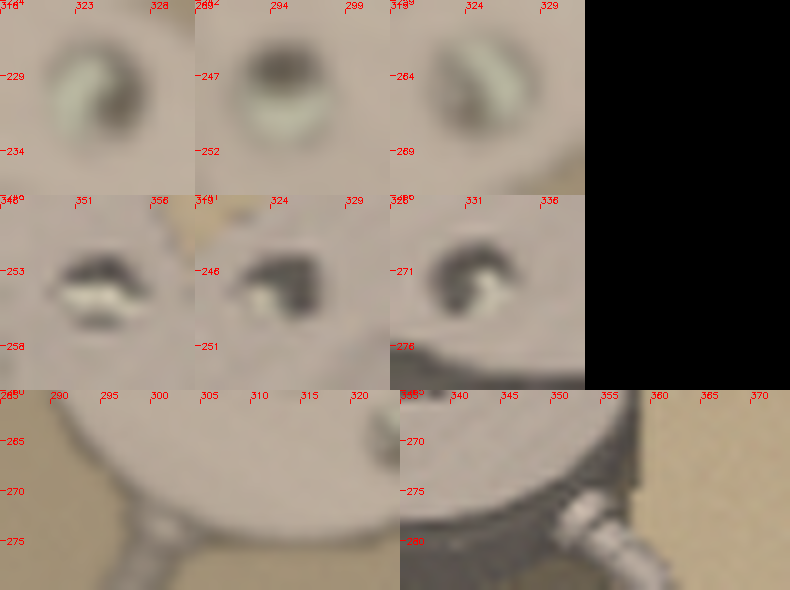

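```bash
python3 - <<'E'
from h import *
for n,c in (("top",(.5333,.0209)),("side",(.5325,.0241))):
    im=cv2.cvtColor(cv2.imread(f"pics/{n}0.png"),6).astype(float)
    for y in np.radians([-36,-33,-30,-27,-24]):
        d=-np.array([np.cos(y),np.sin(y)])
        print(n,np.degrees(y),proj(n,[[*(np.array(c)+r*d),.031] for r in(.066,.08,.096)]).ravel())
im=cv2.imread("pics/top0.png")
a=cv2.resize(im[266:290,285:315],None,fx=13,fy=13,interpolation=cv2.INTER_CUBIC)
im=cv2.imread("pics/side0.png")
b=cv2.resize(im[270:294,342:372],None,fx=13,fy=13,interpolation=cv2.INTER_CUBIC)
o=np.hstack([a,b])
for k in range(0,60,5): cv2.putText(o,str(285+k if k<30 else 342+k-30),(k*13,8),0,.3,(0,0,255)); cv2.line(o,(k*13,9),(k*13,13),(0,0,255))
for k in range(0,24,2):
    cv2.putText(o,f"{266+k}/{270+k}",(6,k*13+4),0,.3,(0,0,255)); cv2.line(o,(0,k*13),(5,k*13),(0,0,255))
cv2.imwrite("pics/c3.png",o)
E
```

```text
top -36.0 [298.4755 271.1026 294.9355 275.9951 290.884  281.5944]
top -33.0 [299.6989 271.9414 296.4189 277.0132 292.6649 282.818 ]
top -29.999999999999996 [300.9649 272.7149 297.9541 277.952  294.5081 283.9463]
top -27.0 [302.27   273.4209 299.5369 278.809  296.4085 284.9763]
top -24.000000000000004 [303.6106 274.0574 301.1628 279.5816 298.3609 285.905 ]
side -36.0 [351.0298 280.5835 354.2773 284.3579 358.0273 288.7163]
side -33.0 [352.0443 279.8813 355.5092 283.4987 359.5087 287.6741]
side -29.999999999999996 [353.0124 279.1338 356.684  282.5845 360.9201 286.5658]
side -27.0 [353.9315 278.3434 357.7983 281.6183 362.2576 285.3949]
side -24.000000000000004 [354.799  277.5126 358.8491 280.603  363.5175 284.1652]
```

View pics/c3.png

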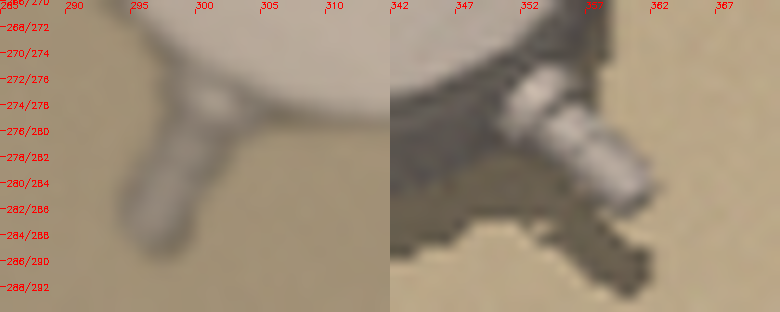

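Request:
{"method": "step_arm", "body": {
  "increments": [
    {"wz": -0.131},
    {"wz": -0.131},
    {"wz": -0.131},
    {"wz": -0.131},
    {"wz": -0.131},
    {"wz": -0.131},
    {"wz": -0.131},
    {"wz": -0.131},
    {"wz": -0.131},
    {"wz": -0.131}
  ],
  "claw": 0.45,
  "squeeze": 40
}}

```text
schema error: expected keys x, y, z, wx, wy, wz
```

```bash
cat > go.py <<'E'
import sys,numpy as np
from h import *
s=bot.get_state(); p=s["position"]; r=R.from_quat(s["tcp_rot"]); m=r.as_matrix()
print("t",s["time_s"],"p",p,"yang",np.degrees(np.arctan2(m[1,1],m[0,1])),"z",m[:,2],"q6",s["q"][5],"F",s["contact_force"],"M",s["torque"],"w",s["grip_width"])
if len(sys.argv)>3:
    d=m.T@(np.array([float(a) for a in sys.argv[1:4]])-p); print("tool shift/0.3:",d/.3,"rows>=",np.linalg.norm(d)/.05)
E
python3 go.py 0.52 0.2885 0.2
```

```text
t 0.3 p [ 0.1873 -0.4903  0.2311] yang -69.0971021266831 z [-0.0001  0.0004 -1.    ] q6 1.4314877270689317 F [-0.4541 -0.4903 -0.0719] M [ 0.0042  0.0607 -0.0213] w 1.0006082264808558
tool shift/0.3: [ 1.9623 -2.0295  0.1046] rows>= 16.94983170949758
```

Request:
{"method": "step_arm", "body": {
  "increments": [
    {"x": 0, "y": 0, "z": 0, "wx": 0, "wy": 0, "wz": -0.131},
    {"x": 0, "y": 0, "z": 0, "wx": 0, "wy": 0, "wz": -0.131},
    {"x": 0, "y": 0, "z": 0, "wx": 0, "wy": 0, "wz": -0.131},
    {"x": 0, "y": 0, "z": 0, "wx": 0, "wy": 0, "wz": -0.131},
    {"x": 0, "y": 0, "z": 0, "wx": 0, "wy": 0, "wz": -0.131},
    {"x": 0, "y": 0, "z": 0, "wx": 0, "wy": 0, "wz": -0.131},
    {"x": 0, "y": 0, "z": 0, "wx": 0, "wy": 0, "wz": -0.131},
    {"x": 0, "y": 0, "z": 0, "wx": 0, "wy": 0, "wz": -0.131},
    {"x": 0, "y": 0, "z": 0, "wx": 0, "wy": 0, "wz": -0.131},
    {"x": 0, "y": 0, "z": 0, "wx": 0, "wy": 0, "wz": -0.131}
  ],
  "claw": 0.45,
  "squeeze": 40
}}

```text
time_s: 1.3
position: [0.1873, -0.4904, 0.2312]
tcp_rot: [0.644, 0.765, 0.0, -0.0]
contact_force: [1.3, 0.1, -0.2]
grip_width: 0.449
gripper_force: 0.0
```

```bash
python3 go.py 0.52 0.2885 0.2
```

```text
t 1.3 p [ 0.1873 -0.4904  0.2312] yang 9.822642546889606 z [-0.      0.0002 -1.    ] q6 0.0540111270975739 F [ 1.2787  0.0586 -0.1661] M [0.0023 0.0261 0.0202] w 0.44933172161377993
tool shift/0.3: [2.369  1.5358 0.1045] rows>= 16.951382663474273
```

Request:
{"method": "step_arm", "body": {
  "increments": [
    {"x": 0.138, "y": 0.0895, "z": 0, "wx": 0, "wy": 0, "wz": 0},
    {"x": 0.138, "y": 0.0895, "z": 0, "wx": 0, "wy": 0, "wz": 0},
    {"x": 0.138, "y": 0.0895, "z": 0, "wx": 0, "wy": 0, "wz": 0},
    {"x": 0.138, "y": 0.0895, "z": 0, "wx": 0, "wy": 0, "wz": 0},
    {"x": 0.138, "y": 0.0895, "z": 0, "wx": 0, "wy": 0, "wz": 0},
    {"x": 0.138, "y": 0.0895, "z": 0, "wx": 0, "wy": 0, "wz": 0},
    {"x": 0.138, "y": 0.0895, "z": 0, "wx": 0, "wy": 0, "wz": 0},
    {"x": 0.138, "y": 0.0895, "z": 0, "wx": 0, "wy": 0, "wz": 0},
    {"x": 0.138, "y": 0.0895, "z": 0, "wx": 0, "wy": 0, "wz": 0},
    {"x": 0.138, "y": 0.0895, "z": 0, "wx": 0, "wy": 0, "wz": 0}
  ]
}}

```text
time_s: 2.3
position: [0.3843, -0.0358, 0.2316]
tcp_rot: [0.646, 0.763, 0.0, 0.001]
contact_force: [1.2, -0.6, -0.7]
grip_width: 0.447
gripper_force: 0.0
```

```bash
python3 go.py 0.52 0.2885 0.16
```

```text
t 2.3 p [ 0.3843 -0.0358  0.2316] yang 9.493688896016224 z [ 0.001  -0.0004 -1.    ] q6 1.1221380528769211 F [ 1.2394 -0.5549 -0.6759] M [-0.0662  0.0085 -0.0063] w 0.44706588517544005
tool shift/0.3: [0.9918 0.6244 0.2388] rows>= 7.176334660842435
```

Request:
{"method": "step_arm", "body": {
  "increments": [
    {"x": 0.124, "y": 0.078, "z": 0, "wx": 0, "wy": 0, "wz": 0},
    {"x": 0.124, "y": 0.078, "z": 0, "wx": 0, "wy": 0, "wz": 0},
    {"x": 0.124, "y": 0.078, "z": 0, "wx": 0, "wy": 0, "wz": 0},
    {"x": 0.124, "y": 0.078, "z": 0, "wx": 0, "wy": 0, "wz": 0},
    {"x": 0.124, "y": 0.078, "z": 0, "wx": 0, "wy": 0, "wz": 0},
    {"x": 0.124, "y": 0.078, "z": 0.08, "wx": 0, "wy": 0, "wz": 0},
    {"x": 0.124, "y": 0.078, "z": 0.08, "wx": 0, "wy": 0, "wz": 0},
    {"x": 0.124, "y": 0.078, "z": 0.08, "wx": 0, "wy": 0, "wz": 0},
    {"x": 0, "y": 0, "z": 0, "wx": 0, "wy": 0, "wz": 0}
  ]
}}

```text
time_s: 3.2
position: [0.5185, 0.2899, 0.1549]
tcp_rot: [0.645, 0.764, -0.002, -0.002]
contact_force: [-0.7, -0.0, -0.5]
grip_width: 0.455
gripper_force: 0.0
```

```bash
python3 go.py 0.5205 0.2885 0.07; python3 - <<'E'
from h import *
o=[]
for n,(x,y) in (("top",(140,190)),("side",(240,280))):
    o.append(cv2.resize(cam(n)["pixels"][y:y+120,x:x+130],None,fx=3,fy=3,interpolation=cv2.INTER_CUBIC))
cv2.imwrite("pics/g1.png",np.hstack(o))
E
```

```text
t 3.2 p [0.5185 0.2899 0.1549] yang 9.696507262751307 z [-0.0046 -0.0007 -1.    ] q6 1.78771686414158 F [-0.7329 -0.0237 -0.5489] M [-0.0474 -0.0244 -0.0033] w 0.45487235174059865
tool shift/0.3: [-0.0056  0.0071  0.283 ] rows>= 1.6988178880349663
```

View pics/g1.png

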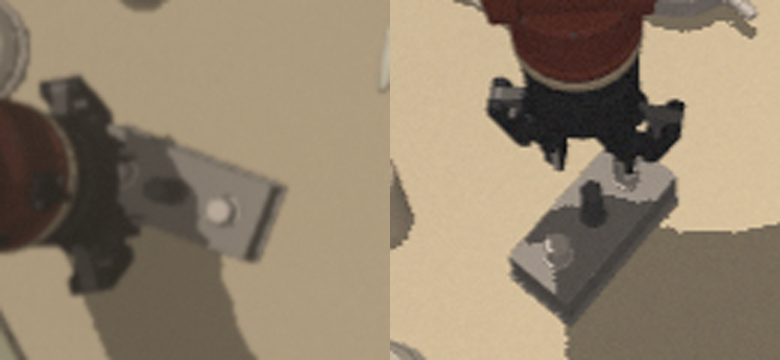

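```bash
python3 - <<'E'
from h import *
s=bot.get_state();p=s["position"];m=R.from_quat(s["tcp_rot"]).as_matrix()
print(s["time_s"],p,m[:,2],proj("side",[p, p+.019*m[:,1],p-.019*m[:,1]]))
E
```

```text
3.3 [0.5185 0.2868 0.1582] [-0.0022 -0.0011 -1.    ] [[307.1551 333.0145]
 [298.6622 331.8653]
 [315.6738 334.1672]]
```

Request:
{"method": "step_arm", "body": {
  "increments": [
    {"x": 0.0045, "y": 0.0075, "z": 0.05, "wx": 0, "wy": 0, "wz": 0},
    {"x": 0, "y": 0, "z": 0.08, "wx": 0, "wy": 0, "wz": 0},
    {"x": 0, "y": 0, "z": 0.08, "wx": 0, "wy": 0, "wz": 0},
    {"x": 0, "y": 0, "z": 0.05, "wx": 0, "wy": 0, "wz": 0},
    {"x": 0, "y": 0, "z": 0.032, "wx": 0, "wy": 0, "wz": 0},
    {"x": 0, "y": 0, "z": 0, "wx": 0, "wy": 0, "wz": 0},
    {"x": 0, "y": 0, "z": 0, "wx": 0, "wy": 0, "wz": 0}
  ]
}}

```text
time_s: 4.05
position: [0.5218, 0.2878, 0.073]
tcp_rot: [0.646, 0.763, 0.001, 0.0]
contact_force: [-0.2, -0.0, -0.4]
grip_width: 0.449
gripper_force: 0.0
```

```bash
python3 go.py 0.5205 0.2885 0.07
```

```text
t 4.05 p [0.5218 0.2878 0.073 ] yang 9.462411178921245 z [ 0.0014  0.0005 -1.    ] q6 1.7871140355862603 F [-0.2419 -0.0028 -0.4346] M [-0.009   0.013  -0.0398] w 0.44870249698601267
tool shift/0.3: [ 0.0029 -0.0041  0.0101] rows>= 0.06779310169034011
```

Good height; close on the handle.

Request:
{"method": "step_arm", "body": {
  "increments": [
    {"x": 0, "y": 0, "z": 0, "wx": 0, "wy": 0, "wz": 0},
    {"x": 0, "y": 0, "z": 0, "wx": 0, "wy": 0, "wz": 0},
    {"x": 0, "y": 0, "z": 0, "wx": 0, "wy": 0, "wz": 0},
    {"x": 0, "y": 0, "z": 0, "wx": 0, "wy": 0, "wz": 0},
    {"x": 0, "y": 0, "z": 0, "wx": 0, "wy": 0, "wz": 0}
  ],
  "claw": 0,
  "squeeze": 60
}}

```text
time_s: 4.55
position: [0.5219, 0.2883, 0.073]
tcp_rot: [0.646, 0.763, 0.001, 0.001]
contact_force: [-0.3, -1.3, 6.9]
grip_width: 0.195
gripper_force: 58.5
```

```bash
python3 go.py
```

```text
t 4.55 p [0.5219 0.2883 0.073 ] yang 9.507339556332049 z [ 0.0019  0.0003 -1.    ] q6 1.787202422340418 F [-0.2759 -1.2588  6.9038] M [-0.27    0.1639  0.0761] w 0.19527424053639084
```

Request:
{"method": "step_arm", "body": {
  "increments": [
    {"x": 0, "y": 0, "z": -0.04, "wx": 0, "wy": 0, "wz": 0},
    {"x": 0, "y": 0, "z": -0.1, "wx": 0, "wy": 0, "wz": 0},
    {"x": 0, "y": 0, "z": -0.1, "wx": 0, "wy": 0, "wz": 0},
    {"x": 0, "y": 0, "z": -0.05, "wx": 0, "wy": 0, "wz": 0},
    {"x": 0, "y": 0, "z": 0, "wx": 0, "wy": 0, "wz": 0}
  ]
}}

```text
time_s: 5.05
position: [0.5227, 0.2888, 0.1619]
tcp_rot: [0.646, 0.763, 0.002, 0.001]
contact_force: [0.2, -0.4, -1.8]
grip_width: 0.192
gripper_force: 59.3
```

```bash
python3 go.py .5335 .0675 .15
```

```text
t 5.05 p [0.5227 0.2888 0.1619] yang 9.510555692168548 z [ 0.0044  0.0018 -1.    ] q6 1.7872250851356049 F [ 0.2001 -0.354  -1.7998] M [-0.0115  0.0229  0.0532] w 0.1918320457558594
tool shift/0.3: [-0.7336 -0.0865  0.0384] rows>= 4.4380767405812875
```

Request:
{"method": "step_arm", "body": {
  "increments": [
    {"x": -0.09, "y": -0.011, "z": 0, "wx": 0, "wy": 0, "wz": 0},
    {"x": -0.15, "y": -0.018, "z": 0, "wx": 0, "wy": 0, "wz": 0},
    {"x": -0.15, "y": -0.018, "z": 0, "wx": 0, "wy": 0, "wz": 0},
    {"x": -0.15, "y": -0.018, "z": 0, "wx": 0, "wy": 0, "wz": 0},
    {"x": -0.13, "y": -0.015, "z": 0, "wx": 0, "wy": 0, "wz": 0},
    {"x": -0.063, "y": -0.0065, "z": 0.03, "wx": 0, "wy": 0, "wz": 0},
    {"x": 0, "y": 0, "z": 0.02, "wx": 0, "wy": 0, "wz": 0},
    {"x": 0, "y": 0, "z": 0, "wx": 0, "wy": 0, "wz": 0},
    {"x": 0, "y": 0, "z": 0, "wx": 0, "wy": 0, "wz": 0}
  ]
}}

```text
time_s: 5.95
position: [0.5315, 0.0679, 0.1434]
tcp_rot: [0.646, 0.764, -0.0, -0.001]
contact_force: [1.0, 1.1, -1.8]
grip_width: 0.188
gripper_force: 59.3
```

```bash
python3 go.py .5335 .0675 .135; python3 - <<'E'
from h import *
o=[]
for n,(x,y) in (("top",(260,210)),("side",(290,220))):
    w=66;o.append(cv2.resize(cam(n)["pixels"][y:y+80,x:x+w],None,fx=6,fy=6,interpolation=cv2.INTER_CUBIC))
    s=bot.get_state();p=s["position"];print(n,proj(n,[p,p-[0,0,.023],p-[0,0,.065],[.5318,.0677,.06]]))
cv2.imwrite("pics/g2.png",np.hstack(o))
E
```

```text
t 5.95 p [0.5315 0.0679 0.1434] yang 9.55674696709948 z [-0.001   0.0004 -1.    ] q6 1.3944200487297036 F [ 1.0357  1.0683 -1.7594] M [ 0.0102 -0.0541 -0.0297] w 0.18797367587364355
tool shift/0.3: [-0.0025  0.0065  0.0281] rows>= 0.17374689424670015
top [[291.1766 246.6746]
 [292.0105 247.1614]
 [293.4342 247.9925]
 [294.1759 248.3161]]
side [[331.5057 254.4591]
 [331.4846 259.3068]
 [331.4477 267.7755]
 [331.5071 271.3317]]
```

View pics/g2.png

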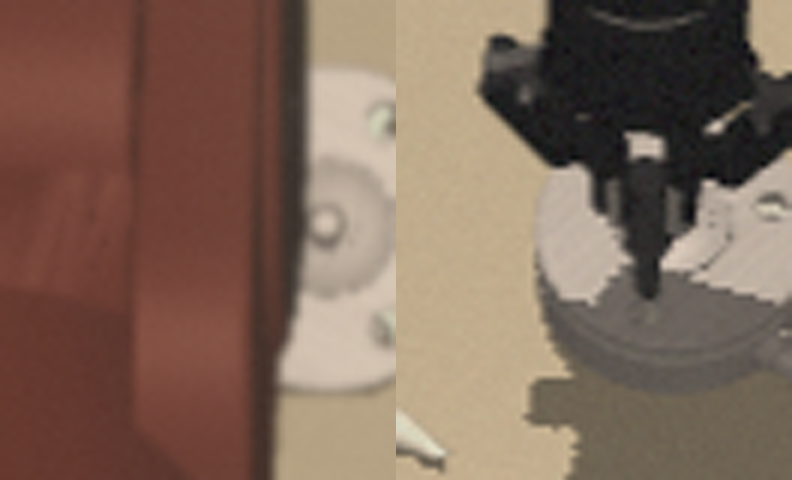

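Request:
{"method": "step_arm", "body": {
  "increments": [
    {"x": 0, "y": 0.005, "z": 0.025, "wx": 0, "wy": 0, "wz": 0},
    {"x": 0, "y": 0, "z": 0.02, "wx": 0, "wy": 0, "wz": 0},
    {"x": 0, "y": 0, "z": 0.01, "wx": 0, "wy": 0, "wz": 0},
    {"x": 0, "y": 0, "z": 0.007, "wx": 0, "wy": 0, "wz": 0},
    {"x": 0, "y": 0, "z": 0.007, "wx": 0, "wy": 0, "wz": 0},
    {"x": 0, "y": 0, "z": 0.007, "wx": 0, "wy": 0, "wz": 0},
    {"x": 0, "y": 0, "z": 0, "wx": 0, "wy": 0, "wz": 0}
  ]
}}

```text
time_s: 6.75
position: [0.5333, 0.0672, 0.1208]
tcp_rot: [0.646, 0.763, -0.0, -0.0]
contact_force: [-0.0, 0.3, -0.9]
grip_width: 0.189
gripper_force: 59.4
```

```bash
python3 go.py .533 .068 .117
```

```text
t 6.75 p [0.5333 0.0672 0.1208] yang 9.496209363462498 z [-0.0003  0.     -1.    ] q6 1.3943020956287457 F [-0.0008  0.3421 -0.9054] M [-0.0142 -0.0223  0.0449] w 0.1886677928818415
tool shift/0.3: [ 0.0029 -0.0005  0.0127] rows>= 0.07814253718190453
```

Request:
{"method": "step_arm", "body": {
  "increments": [
    {"x": 0, "y": 0, "z": 0.006, "wx": 0, "wy": 0, "wz": 0},
    {"x": 0, "y": 0, "z": 0.006, "wx": 0, "wy": 0, "wz": 0},
    {"x": 0, "y": 0, "z": 0, "wx": 0, "wy": 0, "wz": 0}
  ]
}}

```text
time_s: 7.05
position: [0.5332, 0.0672, 0.1172]
tcp_rot: [0.646, 0.763, -0.0, -0.0]
contact_force: [-0.5, 0.1, -1.6]
grip_width: 0.192
gripper_force: 59.4
```

```bash
python3 go.py .533 .068 .117
```

```text
t 7.05 p [0.5332 0.0672 0.1172] yang 9.501147590372112 z [-0.0003 -0.     -1.    ] q6 1.3942998460609572 F [-0.489   0.0674 -1.6088] M [-0.0725  0.0264 -0.0059] w 0.1919755798617325
tool shift/0.3: [ 0.0027 -0.0003  0.0006] rows>= 0.01699483570616713
```

Request:
{"method": "step_arm", "body": {
  "increments": [
    {"x": 0, "y": 0, "z": 0.0025, "wx": 0, "wy": 0, "wz": 0},
    {"x": 0, "y": 0, "z": 0.0025, "wx": 0, "wy": 0, "wz": 0},
    {"x": 0, "y": 0, "z": 0, "wx": 0, "wy": 0, "wz": 0}
  ]
}}

```text
time_s: 7.35
position: [0.5338, 0.0672, 0.1167]
tcp_rot: [0.646, 0.763, 0.0, 0.0]
contact_force: [-1.7, 0.2, 7.5]
grip_width: 0.189
gripper_force: 60.7
```

Request:
{"method": "step_arm", "body": {
  "increments": [
    {"x": 0, "y": 0, "z": -0.001, "wx": 0, "wy": 0, "wz": 0},
    {"x": -0.0005, "y": 0.0033, "z": 0, "wx": 0, "wy": 0, "wz": 0},
    {"x": -0.0005, "y": 0.0033, "z": 0, "wx": 0, "wy": 0, "wz": 0},
    {"x": -0.0005, "y": 0.0033, "z": 0, "wx": 0, "wy": 0, "wz": 0},
    {"x": -0.0005, "y": 0.0033, "z": 0, "wx": 0, "wy": 0, "wz": 0}
  ]
}}

```text
time_s: 7.85
position: [0.5365, 0.0673, 0.1166]
tcp_rot: [0.646, 0.763, -0.001, -0.001]
contact_force: [-6.4, -0.3, 10.0]
grip_width: 0.187
gripper_force: 61.6
```

Request:
{"method": "step_arm", "body": {
  "increments": [
    {"x": 0, "y": 0, "z": -0.0025, "wx": 0, "wy": 0, "wz": 0},
    {"x": -0.0006, "y": 0.0033, "z": 0, "wx": 0, "wy": 0, "wz": 0},
    {"x": -0.0006, "y": 0.0033, "z": 0, "wx": 0, "wy": 0, "wz": 0},
    {"x": -0.0006, "y": 0.0033, "z": 0, "wx": 0, "wy": 0, "wz": 0}
  ]
}}

```text
time_s: 8.25
position: [0.5393, 0.0671, 0.1167]
tcp_rot: [0.646, 0.763, -0.001, -0.001]
contact_force: [-5.3, -1.0, 2.4]
grip_width: 0.191
gripper_force: 60.6
```

Request:
{"method": "step_arm", "body": {
  "increments": [
    {"x": -0.0007, "y": 0.0033, "z": 0, "wx": 0, "wy": 0, "wz": 0},
    {"x": -0.0007, "y": 0.0033, "z": 0, "wx": 0, "wy": 0, "wz": 0},
    {"x": -0.0007, "y": 0.0033, "z": 0, "wx": 0, "wy": 0, "wz": 0}
  ]
}}

```text
time_s: 8.55
position: [0.5431, 0.0668, 0.1166]
tcp_rot: [0.646, 0.763, -0.001, -0.0]
contact_force: [-3.8, -1.7, -0.7]
grip_width: 0.19
gripper_force: 59.8
```

Request:
{"method": "step_arm", "body": {
  "increments": [
    {"x": 0, "y": 0, "z": 0.003, "wx": 0, "wy": 0, "wz": 0},
    {"x": 0, "y": 0, "z": 0.003, "wx": 0, "wy": 0, "wz": 0},
    {"x": 0, "y": 0, "z": 0, "wx": 0, "wy": 0, "wz": 0}
  ]
}}

```text
time_s: 8.85
position: [0.5435, 0.067, 0.115]
tcp_rot: [0.646, 0.763, 0.0, 0.0]
contact_force: [-2.7, -1.6, -0.6]
grip_width: 0.193
gripper_force: 59.8
```

Request:
{"method": "step_arm", "body": {
  "increments": [
    {"x": 0, "y": 0, "z": 0.004, "wx": 0, "wy": 0, "wz": 0},
    {"x": 0, "y": 0, "z": 0.004, "wx": 0, "wy": 0, "wz": 0},
    {"x": 0, "y": 0, "z": 0.003, "wx": 0, "wy": 0, "wz": 0},
    {"x": 0, "y": 0, "z": 0, "wx": 0, "wy": 0, "wz": 0}
  ]
}}

```text
time_s: 9.25
position: [0.5434, 0.0671, 0.1117]
tcp_rot: [0.646, 0.763, -0.0, -0.0]
contact_force: [-3.1, -2.4, -0.5]
grip_width: 0.189
gripper_force: 59.8
```

Request:
{"method": "step_arm", "body": {
  "increments": [
    {"x": 0.0008, "y": -0.0045, "z": 0.001, "wx": 0, "wy": 0, "wz": 0},
    {"x": 0.0009, "y": -0.0045, "z": 0.001, "wx": 0, "wy": 0, "wz": 0},
    {"x": 0.0009, "y": -0.0045, "z": 0.001, "wx": 0, "wy": 0, "wz": 0},
    {"x": 0.0009, "y": -0.0045, "z": 0, "wx": 0, "wy": 0, "wz": 0},
    {"x": 0, "y": 0, "z": 0, "wx": 0, "wy": 0, "wz": 0}
  ]
}}

```text
time_s: 9.75
position: [0.5395, 0.0672, 0.1115]
tcp_rot: [0.646, 0.763, 0.001, 0.001]
contact_force: [5.0, -2.6, -2.7]
grip_width: 0.19
gripper_force: 59.0
```

```bash
python3 go.py .5317 .0675 .1107
```

```text
t 9.75 p [0.5395 0.0672 0.1115] yang 9.500476411229016 z [ 0.0033 -0.     -1.    ] q6 1.3944519259691153 F [ 5.0279 -2.6404 -2.6731] M [-0.4219 -1.306  -0.0699] w 0.190070970920584
tool shift/0.3: [ 0.0052 -0.0254  0.0026] rows>= 0.1564461526082209
```

Request:
{"method": "step_arm", "body": {
  "increments": [
    {"x": 0, "y": -0.0045, "z": 0, "wx": 0, "wy": 0, "wz": 0},
    {"x": 0.0005, "y": -0.0045, "z": 0.001, "wx": 0, "wy": 0, "wz": 0},
    {"x": 0.0007, "y": -0.0045, "z": 0, "wx": 0, "wy": 0, "wz": 0},
    {"x": 0, "y": 0, "z": 0, "wx": 0, "wy": 0, "wz": 0}
  ]
}}

```text
time_s: 10.15
position: [0.5358, 0.067, 0.1115]
tcp_rot: [0.646, 0.763, 0.001, 0.001]
contact_force: [5.4, -0.5, -2.0]
grip_width: 0.194
gripper_force: 59.2
```

```bash
python3 go.py .5317 .0675 .1107
```

```text
t 10.15 p [0.5358 0.067  0.1115] yang 9.501468667032837 z [ 0.004   0.0002 -1.    ] q6 1.393775835356011 F [ 5.3861 -0.5063 -1.9942] M [-0.3117 -1.4484  0.0206] w 0.19417684971739818
tool shift/0.3: [ 0.0039 -0.0132  0.0025] rows>= 0.08381785701519123
```

Request:
{"method": "step_arm", "body": {
  "increments": [
    {"x": 0.0005, "y": -0.004, "z": 0.003, "wx": 0, "wy": 0, "wz": 0},
    {"x": 0.0005, "y": -0.004, "z": 0.0, "wx": 0, "wy": 0, "wz": 0},
    {"x": 0, "y": 0, "z": 0, "wx": 0, "wy": 0, "wz": 0}
  ]
}}

```text
time_s: 10.45
position: [0.5339, 0.0669, 0.1109]
tcp_rot: [0.646, 0.763, 0.002, 0.002]
contact_force: [5.7, -1.4, 1.4]
grip_width: 0.186
gripper_force: 59.5
```

```bash
python3 go.py .5317 .0675 .1107
```

```text
t 10.45 p [0.5339 0.0669 0.1109] yang 9.50049743207777 z [ 0.005   0.0002 -1.    ] q6 1.3935456016202146 F [ 5.7153 -1.3826  1.4119] M [-0.2985 -1.4483  0.0407] w 0.18571144681443336
tool shift/0.3: [ 0.0032 -0.0068  0.0006] rows>= 0.04511768664801575
```

Request:
{"method": "step_arm", "body": {
  "increments": [
    {"x": 0.0006, "y": -0.004, "z": 0.001, "wx": 0, "wy": 0, "wz": 0},
    {"x": 0.0006, "y": -0.004, "z": 0.001, "wx": 0, "wy": 0, "wz": 0},
    {"x": 0, "y": 0, "z": 0, "wx": 0, "wy": 0, "wz": 0}
  ]
}}

```text
time_s: 10.75
position: [0.5317, 0.0668, 0.1105]
tcp_rot: [0.646, 0.763, 0.002, 0.002]
contact_force: [6.0, -1.7, 3.2]
grip_width: 0.192
gripper_force: 59.7
```

```bash
python3 go.py .5317 .0675 .1107
```

```text
t 10.75 p [0.5317 0.0668 0.1105] yang 9.502890490464292 z [ 0.0055  0.0001 -1.    ] q6 1.3933771120232252 F [ 6.0011 -1.7031  3.1608] M [-0.3165 -1.521  -0.0057] w 0.19169987700669822
tool shift/0.3: [ 0.0022  0.0005 -0.0008] rows>= 0.014346370388619259
```

Request:
{"method": "step_arm", "body": {
  "increments": [
    {"x": 0.0006, "y": -0.004, "z": 0.001, "wx": 0, "wy": 0, "wz": 0},
    {"x": 0.0006, "y": -0.003, "z": 0.001, "wx": 0, "wy": 0, "wz": 0},
    {"x": 0, "y": 0, "z": 0, "wx": 0, "wy": 0, "wz": 0}
  ]
}}

```text
time_s: 11.05
position: [0.5296, 0.0668, 0.1099]
tcp_rot: [0.646, 0.763, 0.002, 0.002]
contact_force: [5.1, -1.6, 3.2]
grip_width: 0.19
gripper_force: 59.6
```

```bash
python3 go.py .5317 .0675 .1107
```

```text
t 11.05 p [0.5296 0.0668 0.1099] yang 9.502171756870645 z [ 0.0057  0.0001 -1.    ] q6 1.3933508546905278 F [ 5.1368 -1.6035  3.1616] M [-0.3895 -1.5832  0.0538] w 0.18963542267720082
tool shift/0.3: [ 0.0011  0.0072 -0.0027] rows>= 0.04658137971046852
```

Request:
{"method": "step_arm", "body": {
  "increments": [
    {"x": 0, "y": 0, "z": 0.003, "wx": 0, "wy": 0, "wz": 0},
    {"x": 0, "y": 0, "z": 0.002, "wx": 0, "wy": 0, "wz": 0},
    {"x": 0, "y": 0, "z": 0, "wx": 0, "wy": 0, "wz": 0}
  ]
}}

```text
time_s: 11.35
position: [0.5297, 0.0669, 0.1083]
tcp_rot: [0.646, 0.763, 0.002, 0.002]
contact_force: [6.0, -1.0, 1.6]
grip_width: 0.186
gripper_force: 59.6
```

```bash
python3 go.py .5317 .0675 .1107
```

```text
t 11.35 p [0.5297 0.0669 0.1083] yang 9.499422870501956 z [ 0.0057  0.0003 -1.    ] q6 1.393402514607658 F [ 5.965  -1.0176  1.6029] M [-0.2931 -1.7137  0.0297] w 0.18571433367246315
tool shift/0.3: [ 0.001   0.0068 -0.0078] rows>= 0.062453942851932336
```

Request:
{"method": "step_arm", "body": {
  "increments": [
    {"x": 0, "y": -0.001, "z": 0.006, "wx": 0, "wy": 0, "wz": 0},
    {"x": 0, "y": 0, "z": 0.006, "wx": 0, "wy": 0, "wz": 0},
    {"x": 0, "y": 0, "z": 0, "wx": 0, "wy": 0, "wz": 0}
  ]
}}

```text
time_s: 11.65
position: [0.5298, 0.0668, 0.1048]
tcp_rot: [0.646, 0.763, 0.002, 0.002]
contact_force: [7.5, -1.0, -0.1]
grip_width: 0.191
gripper_force: 59.4
```

```bash
python3 go.py .5317 .0675 .1107
```

```text
t 11.65 p [0.5298 0.0668 0.1048] yang 9.502122289035912 z [ 0.0064  0.0003 -1.    ] q6 1.3932516898087464 F [ 7.5434 -1.0359 -0.0561] M [-0.2444 -1.9878  0.0223] w 0.19104371703641876
tool shift/0.3: [ 0.0011  0.0067 -0.0197] rows>= 0.125272294507431
```

Request:
{"method": "step_arm", "body": {
  "increments": [
    {"x": 0, "y": 0, "z": 0.007, "wx": 0, "wy": 0, "wz": 0},
    {"x": 0, "y": 0, "z": 0.007, "wx": 0, "wy": 0, "wz": 0},
    {"x": 0, "y": 0, "z": 0, "wx": 0, "wy": 0, "wz": 0}
  ]
}}

```text
time_s: 11.95
position: [0.53, 0.0668, 0.1006]
tcp_rot: [0.646, 0.763, 0.002, 0.002]
contact_force: [7.4, -0.8, -0.1]
grip_width: 0.186
gripper_force: 59.4
```

```bash
python3 go.py .5317 .0675 .1107
```

```text
t 11.95 p [0.53   0.0668 0.1006] yang 9.503899747023576 z [ 0.0067  0.0003 -1.    ] q6 1.3932401026507737 F [ 7.446  -0.7891 -0.081 ] M [-0.2188 -2.1425 -0.0332] w 0.1864514977884827
tool shift/0.3: [ 0.0012  0.0062 -0.0337] rows>= 0.2060092951006865
```

Request:
{"method": "step_arm", "body": {
  "increments": [
    {"x": 0, "y": 0, "z": 0.007, "wx": 0, "wy": 0, "wz": 0},
    {"x": 0, "y": 0, "z": 0.007, "wx": 0, "wy": 0, "wz": 0},
    {"x": 0, "y": 0, "z": 0, "wx": 0, "wy": 0, "wz": 0}
  ]
}}

```text
time_s: 12.25
position: [0.5303, 0.0668, 0.0965]
tcp_rot: [0.646, 0.763, 0.002, 0.003]
contact_force: [8.7, -0.8, 0.5]
grip_width: 0.193
gripper_force: 59.4
```

```bash
python3 go.py .5317 .0675 .1107
```

```text
t 12.25 p [0.5303 0.0668 0.0965] yang 9.500991633511672 z [ 0.0072  0.0003 -1.    ] q6 1.393286896703246 F [ 8.673  -0.7949  0.5114] M [-0.2342 -2.3134  0.0327] w 0.19318879460152355
tool shift/0.3: [ 0.0014  0.0053 -0.0474] rows>= 0.2860933573723492
```

Request:
{"method": "step_arm", "body": {
  "increments": [
    {"x": 0, "y": 0.001, "z": 0.007, "wx": 0, "wy": 0, "wz": 0},
    {"x": 0, "y": 0, "z": 0.007, "wx": 0, "wy": 0, "wz": 0},
    {"x": 0, "y": 0, "z": 0, "wx": 0, "wy": 0, "wz": 0}
  ]
}}

```text
time_s: 12.55
position: [0.5306, 0.0668, 0.0922]
tcp_rot: [0.646, 0.763, 0.002, 0.003]
contact_force: [9.3, -2.2, -0.8]
grip_width: 0.186
gripper_force: 59.3
```

```bash
python3 go.py .5317 .0675 .1107
```

```text
t 12.55 p [0.5306 0.0668 0.0922] yang 9.499846405813 z [ 0.0073  0.0002 -1.    ] q6 1.3933616693361524 F [ 9.2517 -2.1829 -0.848 ] M [-0.2934 -2.4431 -0.0087] w 0.18560588632757155
tool shift/0.3: [ 0.0015  0.0043 -0.0616] rows>= 0.3704456420841205
```

Request:
{"method": "step_arm", "body": {
  "increments": [
    {"x": 0, "y": 0.002, "z": 0.007, "wx": 0, "wy": 0, "wz": 0},
    {"x": 0, "y": 0, "z": 0.007, "wx": 0, "wy": 0, "wz": 0},
    {"x": 0, "y": 0, "z": 0, "wx": 0, "wy": 0, "wz": 0}
  ]
}}

```text
time_s: 12.85
position: [0.5309, 0.0669, 0.0879]
tcp_rot: [0.646, 0.763, 0.002, 0.003]
contact_force: [8.2, -1.8, -0.6]
grip_width: 0.192
gripper_force: 59.3
```

```bash
python3 go.py .5317 .0675 .0827
```

```text
t 12.85 p [0.5309 0.0669 0.0879] yang 9.497491808083634 z [ 0.0067  0.0002 -1.    ] q6 1.3935919645040773 F [ 8.1933 -1.8247 -0.5689] M [-0.3781 -2.2054 -0.0248] w 0.19168087967167308
tool shift/0.3: [0.0016 0.0027 0.0174] rows>= 0.10623710274335282
```

Request:
{"method": "step_arm", "body": {
  "increments": [
    {"x": 0, "y": 0.001, "z": 0.007, "wx": 0, "wy": 0, "wz": 0},
    {"x": 0, "y": 0, "z": 0.006, "wx": 0, "wy": 0, "wz": 0},
    {"x": 0, "y": 0, "z": 0.002, "wx": 0, "wy": 0, "wz": 0},
    {"x": 0, "y": 0, "z": 0, "wx": 0, "wy": 0, "wz": 0}
  ]
}}

```text
time_s: 13.25
position: [0.5311, 0.0669, 0.0835]
tcp_rot: [0.646, 0.763, 0.002, 0.002]
contact_force: [7.9, -1.7, 1.3]
grip_width: 0.186
gripper_force: 59.5
```

```bash
python3 go.py .5317 .0675 .0827
```

```text
t 13.25 p [0.5311 0.0669 0.0835] yang 9.497582236382966 z [ 0.0065  0.0001 -1.    ] q6 1.3936556684274983 F [ 7.924  -1.668   1.3258] M [-0.4208 -1.9246 -0.0238] w 0.18552734285372632
tool shift/0.3: [0.0016 0.0021 0.0028] rows>= 0.023250568381712737
```

Request:
{"method": "step_arm", "body": {
  "increments": [
    {"x": 0, "y": 0.001, "z": 0.003, "wx": 0, "wy": 0, "wz": 0},
    {"x": 0, "y": 0, "z": 0.001, "wx": 0, "wy": 0, "wz": 0},
    {"x": 0, "y": 0, "z": 0, "wx": 0, "wy": 0, "wz": 0}
  ]
}}

```text
time_s: 13.55
position: [0.5314, 0.0669, 0.083]
tcp_rot: [0.646, 0.763, 0.002, 0.003]
contact_force: [5.5, -2.6, 9.9]
grip_width: 0.189
gripper_force: 60.4
```

```bash
python3 go.py .5317 .0675 .0827
```

```text
t 13.55 p [0.5314 0.0669 0.083 ] yang 9.49392481499489 z [ 0.0067 -0.0001 -1.    ] q6 1.3937938364025773 F [ 5.5482 -2.5835  9.8846] M [-0.4697 -1.3002  0.0147] w 0.1890703206064315
tool shift/0.3: [0.0019 0.0013 0.0009] rows>= 0.014785783197525786
```

Request:
{"method": "step_arm", "body": {
  "increments": [
    {"x": 0, "y": 0, "z": -0.003, "wx": 0, "wy": 0, "wz": 0},
    {"x": 0, "y": 0, "z": 0, "wx": 0, "wy": 0, "wz": 0},
    {"x": 0, "y": 0, "z": 0, "wx": 0, "wy": 0, "wz": 0},
    {"x": 0, "y": 0, "z": 0, "wx": 0, "wy": 0, "wz": 0}
  ],
  "claw": 0.5
}}

```text
time_s: 13.95
position: [0.5276, 0.0671, 0.0816]
tcp_rot: [0.646, 0.763, -0.0, -0.0]
contact_force: [0.6, -0.1, -0.1]
grip_width: 0.5
gripper_force: 0.0
```

```bash
python3 go.py .5365 .33 .19
```

```text
t 13.95 p [0.5276 0.0671 0.0816] yang 9.509744153046547 z [-0.0009  0.0003 -1.    ] q6 1.3937571419687649 F [ 0.6005 -0.1243 -0.0815] M [-0.0049 -0.0544  0.012 ] w 0.5003573775460927
tool shift/0.3: [ 0.8594  0.1736 -0.3613] rows>= 5.689606811914857
```

Request:
{"method": "step_arm", "body": {
  "increments": [
    {"x": 0, "y": 0, "z": -0.05, "wx": 0, "wy": 0, "wz": 0},
    {"x": 0, "y": 0, "z": -0.15, "wx": 0, "wy": 0, "wz": 0},
    {"x": 0, "y": 0, "z": -0.12, "wx": 0, "wy": 0, "wz": 0},
    {"x": 0.16, "y": 0, "z": 0, "wx": 0, "wy": 0, "wz": 0},
    {"x": 0.16, "y": 0, "z": 0, "wx": 0, "wy": 0, "wz": 0},
    {"x": 0.15, "y": 0, "z": 0, "wx": 0, "wy": 0, "wz": -0.128},
    {"x": 0, "y": 0, "z": 0, "wx": 0, "wy": 0, "wz": -0.128},
    {"x": 0, "y": 0, "z": 0, "wx": 0, "wy": 0, "wz": -0.128}
  ]
}}

```text
time_s: 14.75
position: [0.504, 0.2076, 0.1775]
tcp_rot: [0.477, 0.879, -0.0, -0.0]
contact_force: [0.1, -1.6, 0.5]
grip_width: 0.498
gripper_force: 0.0
```

```bash
python3 go.py .5074 .2489 .16; python3 - <<'E'
from h import *
o=[]
for n,(x,y) in (("top",(282,215)),("side",(308,235))):
    o.append(cv2.resize(cam(n)["pixels"][y:y+66,x:x+66],None,fx=6,fy=6,interpolation=cv2.INTER_CUBIC))
o=np.hstack(o)
for k in range(0,66,10): cv2.putText(o,str(282+k),(k*6,8),0,.3,(0,0,255));cv2.putText(o,str(308+k),(396+k*6,8),0,.3,(0,0,255));cv2.putText(o,f"{215+k}/{235+k}",(0,k*6+4),0,.3,(0,0,255))
cv2.imwrite("pics/g3.png",o)
E
```

```text
t 14.75 p [0.504  0.2076 0.1775] yang 33.02405330096878 z [-0.0008 -0.0001 -1.    ] q6 1.2509454103901836 F [ 0.0947 -1.5738  0.5029] M [-0.0079 -0.0126  0.0188] w 0.4982203559359553
tool shift/0.3: [0.1092 0.0845 0.0584] rows>= 0.8995755022369526
```

View pics/g3.png

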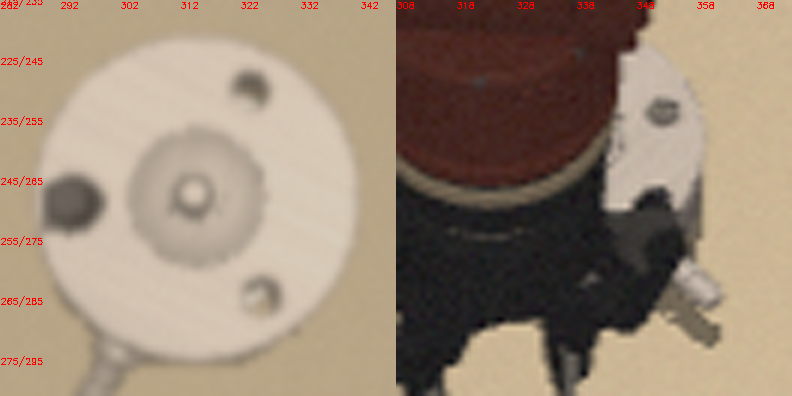

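Request:
{"method": "step_arm", "body": {
  "increments": [
    {"x": 0.1, "y": 0.085, "z": 0.05, "wx": 0, "wy": 0, "wz": 0},
    {"x": 0, "y": 0, "z": 0, "wx": 0, "wy": 0, "wz": -0.125},
    {"x": 0, "y": 0, "z": 0, "wx": 0, "wy": 0, "wz": -0.125},
    {"x": 0, "y": 0, "z": 0, "wx": 0, "wy": 0, "wz": -0.125},
    {"x": 0, "y": 0, "z": 0, "wx": 0, "wy": 0, "wz": -0.125},
    {"x": 0, "y": 0, "z": 0, "wx": 0, "wy": 0, "wz": 0},
    {"x": 0, "y": 0, "z": 0, "wx": 0, "wy": 0, "wz": 0}
  ]
}}

```text
time_s: 15.55
position: [0.5102, 0.2448, 0.1628]
tcp_rot: [0.24, 0.971, -0.0, -0.0]
contact_force: [0.4, -0.1, -0.4]
grip_width: 0.503
gripper_force: 0.0
```

```bash
python3 go.py .5074 .2489 .058
```

```text
t 15.55 p [0.5102 0.2448 0.1628] yang 62.16837428172791 z [-0.0002 -0.     -1.    ] q6 0.8039315678827887 F [ 0.3975 -0.0638 -0.447 ] M [-0.0092 -0.0047 -0.0059] w 0.5025259204503871
tool shift/0.3: [0.0145 0.0077 0.3492] rows>= 2.097546401340499
```

Request:
{"method": "step_arm", "body": {
  "increments": [
    {"x": 0.0145, "y": 0.0077, "z": 0.06, "wx": 0, "wy": 0, "wz": 0},
    {"x": 0, "y": 0, "z": 0.11, "wx": 0, "wy": 0, "wz": 0},
    {"x": 0, "y": 0, "z": 0.1, "wx": 0, "wy": 0, "wz": 0},
    {"x": 0, "y": 0, "z": 0.05, "wx": 0, "wy": 0, "wz": 0},
    {"x": 0, "y": 0, "z": 0.025, "wx": 0, "wy": 0, "wz": 0},
    {"x": 0, "y": 0, "z": 0, "wx": 0, "wy": 0, "wz": 0},
    {"x": 0, "y": 0, "z": 0, "wx": 0, "wy": 0, "wz": 0}
  ]
}}

```text
time_s: 16.25
position: [0.508, 0.2493, 0.0602]
tcp_rot: [0.238, 0.971, 0.0, 0.0]
contact_force: [-0.6, 0.2, 1.0]
grip_width: 0.499
gripper_force: 0.0
```

Request:
{"method": "step_arm", "body": {
  "increments": [
    {"x": 0, "y": 0, "z": 0, "wx": 0, "wy": 0, "wz": 0},
    {"x": 0, "y": 0, "z": 0, "wx": 0, "wy": 0, "wz": 0},
    {"x": 0, "y": 0, "z": 0, "wx": 0, "wy": 0, "wz": 0},
    {"x": 0, "y": 0, "z": 0, "wx": 0, "wy": 0, "wz": 0},
    {"x": 0, "y": 0, "z": 0, "wx": 0, "wy": 0, "wz": 0}
  ],
  "claw": 0,
  "squeeze": 40
}}

```text
time_s: 16.75
position: [0.5082, 0.2494, 0.0605]
tcp_rot: [0.237, 0.971, 0.001, 0.001]
contact_force: [-0.2, 0.5, 6.0]
grip_width: 0.209
gripper_force: 39.0
```

```bash
python3 go.py .5074 .2489 .16
```

```text
t 16.75 p [0.5082 0.2494 0.0605] yang 62.52352733168214 z [ 0.0019  0.0006 -1.    ] q6 0.8066494048949869 F [-0.238   0.5383  6.0041] M [-0.1     0.2035 -0.022 ] w 0.20929042401603604
tool shift/0.3: [ 0.0011 -0.0021 -0.3317] rows>= 1.9899891420545526
```

Request:
{"method": "step_arm", "body": {
  "increments": [
    {"x": 0, "y": 0, "z": -0.04, "wx": 0, "wy": 0, "wz": 0},
    {"x": 0, "y": 0, "z": -0.12, "wx": 0, "wy": 0, "wz": 0},
    {"x": 0, "y": 0, "z": -0.12, "wx": 0, "wy": 0, "wz": 0},
    {"x": 0, "y": 0, "z": 0, "wx": 0, "wy": 0, "wz": 0},
    {"x": 0, "y": 0, "z": 0, "wx": 0, "wy": 0, "wz": 0}
  ]
}}

```text
time_s: 17.25
position: [0.5081, 0.2494, 0.1447]
tcp_rot: [0.237, 0.971, 0.001, 0.001]
contact_force: [0.2, -0.6, -0.6]
grip_width: 0.206
gripper_force: 39.3
```

```bash
python3 go.py .5738 .0014 .145; python3 - <<'E'
from h import *
o=cv2.resize(cam("side")["pixels"][270:370,260:370],None,fx=6,fy=6,interpolation=cv2.INTER_CUBIC)
print(proj("side",[bot.get_state()["position"]]))
cv2.imwrite("pics/g4.png",o)
E
```

```text
t 17.25 p [0.5081 0.2494 0.1447] yang 62.53265829741645 z [ 0.0023  0.0008 -1.    ] q6 0.8064758057559548 F [ 0.1547 -0.6273 -0.5939] M [-0.0127  0.0674  0.0238] w 0.20625612256723372
tool shift/0.3: [-0.5756 -0.6323 -0.0011] rows>= 5.130339721812876
[[317.6139 322.1166]]
```

View pics/g4.png

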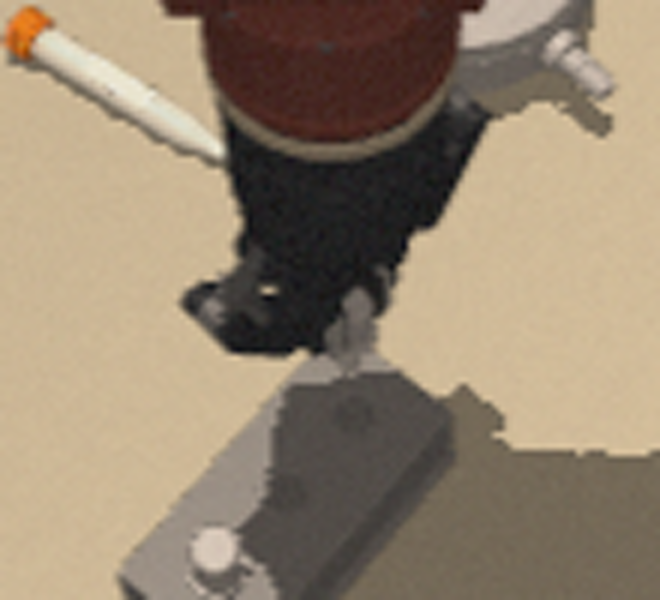

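Request:
{"method": "step_arm", "body": {
  "increments": [
    {"x": 0, "y": 0, "z": -0.09, "wx": 0, "wy": 0, "wz": 0},
    {"x": -0.06, "y": -0.066, "z": 0, "wx": 0, "wy": 0, "wz": 0},
    {"x": -0.1, "y": -0.11, "z": 0, "wx": 0, "wy": 0, "wz": 0},
    {"x": -0.1, "y": -0.11, "z": 0, "wx": 0, "wy": 0, "wz": 0},
    {"x": -0.1, "y": -0.11, "z": 0, "wx": 0, "wy": 0, "wz": 0},
    {"x": -0.1, "y": -0.11, "z": 0, "wx": 0, "wy": 0, "wz": 0},
    {"x": -0.08, "y": -0.088, "z": 0, "wx": 0, "wy": 0, "wz": 0},
    {"x": -0.036, "y": -0.038, "z": 0, "wx": 0, "wy": 0, "wz": 0},
    {"x": 0, "y": 0, "z": 0, "wx": 0, "wy": 0, "wz": 0},
    {"x": 0, "y": 0, "z": 0, "wx": 0, "wy": 0, "wz": 0}
  ]
}}

```text
time_s: 18.3
position: [0.5726, 0.002, 0.1696]
tcp_rot: [0.237, 0.971, 0.0, -0.001]
contact_force: [0.3, 0.5, -0.3]
grip_width: 0.207
gripper_force: 39.3
```

```bash
python3 go.py .5738 .0014 .106
```

```text
t 18.3 p [0.5726 0.002  0.1696] yang 62.532104484824906 z [-0.0018  0.0007 -1.    ] q6 0.35486018191034113 F [ 0.2804  0.4688 -0.34  ] M [-0.0586  0.0153 -0.0536] w 0.20679447580213547
tool shift/0.3: [-0.005   0.0003  0.212 ] rows>= 1.272123165150088
```

Request:
{"method": "step_arm", "body": {
  "increments": [
    {"x": -0.005, "y": 0, "z": 0.06, "wx": 0, "wy": 0, "wz": 0},
    {"x": 0, "y": 0, "z": 0.1, "wx": 0, "wy": 0, "wz": 0},
    {"x": 0, "y": 0, "z": 0.05, "wx": 0, "wy": 0, "wz": 0},
    {"x": 0, "y": 0, "z": 0.007, "wx": 0, "wy": 0, "wz": 0},
    {"x": 0, "y": 0, "z": 0.007, "wx": 0, "wy": 0, "wz": 0},
    {"x": 0, "y": 0, "z": 0, "wx": 0, "wy": 0, "wz": 0}
  ]
}}

```text
time_s: 18.9
position: [0.575, 0.0012, 0.1039]
tcp_rot: [0.237, 0.972, 0.0, 0.0]
contact_force: [-0.6, -0.6, -1.1]
grip_width: 0.211
gripper_force: 39.3
```

```bash
python3 go.py .5738 .0014 .106
```

```text
t 18.9 p [0.575  0.0012 0.1039] yang 62.59647232507101 z [ 0.001 -0.    -1.   ] q6 0.3532086165304199 F [-0.6124 -0.575  -1.1126] M [ 0.0427  0.0157 -0.0366] w 0.21092787069478847
tool shift/0.3: [ 0.0039 -0.0013 -0.0071] rows>= 0.04924720744783798
```

Request:
{"method": "step_arm", "body": {
  "increments": [
    {"x": 0.004, "y": -0.001, "z": 0.005, "wx": 0, "wy": 0, "wz": 0},
    {"x": 0, "y": 0, "z": 0.006, "wx": 0, "wy": 0, "wz": 0},
    {"x": 0, "y": 0, "z": 0.006, "wx": 0, "wy": 0, "wz": 0},
    {"x": 0, "y": 0, "z": 0.006, "wx": 0, "wy": 0, "wz": 0},
    {"x": 0, "y": 0, "z": 0, "wx": 0, "wy": 0, "wz": 0}
  ]
}}

```text
time_s: 19.4
position: [0.5733, 0.0008, 0.096]
tcp_rot: [0.237, 0.971, -0.0, -0.0]
contact_force: [0.8, -0.1, -0.7]
grip_width: 0.206
gripper_force: 39.3
```

```bash
python3 go.py .5738 .0014 .106
```

```text
t 19.4 p [0.5733 0.0008 0.096 ] yang 62.53501030399484 z [-0.0003  0.0001 -1.    ] q6 0.35318142055488705 F [ 0.817  -0.0999 -0.6823] M [-0.0396 -0.0101  0.0762] w 0.20575610819812662
tool shift/0.3: [-0.0005  0.0026 -0.0332] rows>= 0.1997685994564534
```

Inside the cover hole without force; continue down in small rows.

Request:
{"method": "step_arm", "body": {
  "increments": [
    {"x": 0, "y": 0.001, "z": 0.006, "wx": 0, "wy": 0, "wz": 0},
    {"x": 0, "y": 0, "z": 0.006, "wx": 0, "wy": 0, "wz": 0},
    {"x": 0, "y": 0, "z": 0.006, "wx": 0, "wy": 0, "wz": 0},
    {"x": 0, "y": 0, "z": 0, "wx": 0, "wy": 0, "wz": 0}
  ]
}}

```text
time_s: 19.8
position: [0.5734, 0.0011, 0.0905]
tcp_rot: [0.237, 0.971, -0.0, -0.0]
contact_force: [0.3, -0.3, -1.1]
grip_width: 0.207
gripper_force: 39.3
```

Request:
{"method": "step_arm", "body": {
  "increments": [
    {"x": 0, "y": 0, "z": 0.006, "wx": 0, "wy": 0, "wz": 0},
    {"x": 0, "y": 0, "z": 0.006, "wx": 0, "wy": 0, "wz": 0},
    {"x": 0, "y": 0, "z": 0.006, "wx": 0, "wy": 0, "wz": 0},
    {"x": 0, "y": 0, "z": 0, "wx": 0, "wy": 0, "wz": 0}
  ]
}}

```text
time_s: 20.2
position: [0.5734, 0.001, 0.0852]
tcp_rot: [0.237, 0.971, -0.0, -0.0]
contact_force: [0.5, -0.4, 0.0]
grip_width: 0.207
gripper_force: 39.3
```

Request:
{"method": "step_arm", "body": {
  "increments": [
    {"x": 0, "y": 0, "z": 0.007, "wx": 0, "wy": 0, "wz": 0},
    {"x": 0, "y": 0, "z": 0.007, "wx": 0, "wy": 0, "wz": 0},
    {"x": 0, "y": 0, "z": 0.007, "wx": 0, "wy": 0, "wz": 0},
    {"x": 0, "y": 0, "z": 0.007, "wx": 0, "wy": 0, "wz": 0},
    {"x": 0, "y": 0, "z": 0.007, "wx": 0, "wy": 0, "wz": 0},
    {"x": 0, "y": 0, "z": 0.007, "wx": 0, "wy": 0, "wz": 0},
    {"x": 0, "y": 0, "z": 0, "wx": 0, "wy": 0, "wz": 0}
  ]
}}

```text
time_s: 20.9
position: [0.5735, 0.001, 0.0726]
tcp_rot: [0.237, 0.971, -0.0, -0.0]
contact_force: [0.2, -1.3, -1.0]
grip_width: 0.208
gripper_force: 39.2
```

Request:
{"method": "step_arm", "body": {
  "increments": [
    {"x": 0, "y": 0, "z": 0.003, "wx": 0, "wy": 0, "wz": 0},
    {"x": 0, "y": 0, "z": 0.003, "wx": 0, "wy": 0, "wz": 0},
    {"x": 0, "y": 0, "z": 0, "wx": 0, "wy": 0, "wz": 0}
  ]
}}

```text
time_s: 21.2
position: [0.5736, 0.001, 0.071]
tcp_rot: [0.237, 0.971, -0.0, 0.0]
contact_force: [0.3, -2.1, -1.7]
grip_width: 0.203
gripper_force: 39.3
```

Request:
{"method": "step_arm", "body": {
  "increments": [
    {"x": 0, "y": 0, "z": 0.002, "wx": 0, "wy": 0, "wz": 0},
    {"x": 0, "y": 0, "z": 0, "wx": 0, "wy": 0, "wz": 0}
  ]
}}

```text
time_s: 21.4
position: [0.5737, 0.001, 0.0706]
tcp_rot: [0.237, 0.971, -0.0, 0.0]
contact_force: [0.3, -1.8, 1.3]
grip_width: 0.21
gripper_force: 39.5
```

Request:
{"method": "step_arm", "body": {
  "increments": [
    {"x": 0, "y": 0, "z": 0, "wx": 0, "wy": 0, "wz": 0},
    {"x": 0, "y": 0, "z": 0, "wx": 0, "wy": 0, "wz": 0},
    {"x": 0, "y": 0, "z": 0, "wx": 0, "wy": 0, "wz": 0},
    {"x": 0, "y": 0, "z": -0.05, "wx": 0, "wy": 0, "wz": 0},
    {"x": 0, "y": 0, "z": -0.15, "wx": 0, "wy": 0, "wz": 0},
    {"x": 0, "y": 0, "z": -0.1, "wx": 0, "wy": 0, "wz": 0},
    {"x": 0, "y": 0, "z": 0, "wx": 0, "wy": 0, "wz": 0}
  ],
  "claw": 0.5
}}

```text
time_s: 22.1
position: [0.5762, 0.0009, 0.1648]
tcp_rot: [0.237, 0.971, 0.001, 0.003]
contact_force: [0.5, 0.5, -0.1]
grip_width: 0.5
gripper_force: 0.0
```

```bash
python3 go.py .5375 .3282 .16
```

```text
t 22.1 p [0.5762 0.0009 0.1648] yang 62.5497260824135 z [ 0.007  -0.0006 -1.    ] q6 0.35369961515641396 F [ 0.4877  0.4753 -0.1067] M [-0.0086  0.0047  0.0389] w 0.4995293220645724
tool shift/0.3: [0.6175 0.9086 0.0143] rows>= 6.591887883039097
```

Request:
{"method": "step_arm", "body": {
  "increments": [
    {"x": 0.08, "y": 0.117, "z": 0, "wx": 0, "wy": 0, "wz": 0},
    {"x": 0.09, "y": 0.133, "z": 0, "wx": 0, "wy": 0, "wz": 0},
    {"x": 0.09, "y": 0.133, "z": 0, "wx": 0, "wy": 0, "wz": 0},
    {"x": 0.09, "y": 0.133, "z": 0, "wx": 0, "wy": 0, "wz": 0},
    {"x": 0.09, "y": 0.133, "z": 0, "wx": 0, "wy": 0, "wz": 0},
    {"x": 0.09, "y": 0.133, "z": 0, "wx": 0, "wy": 0, "wz": 0},
    {"x": 0.085, "y": 0.123, "z": 0, "wx": 0, "wy": 0, "wz": 0},
    {"x": 0, "y": 0, "z": 0, "wx": 0, "wy": 0, "wz": -0.126},
    {"x": 0, "y": 0, "z": 0, "wx": 0, "wy": 0, "wz": -0.126}
  ]
}}

```text
time_s: 23.0
position: [0.5339, 0.3287, 0.1593]
tcp_rot: [0.104, 0.995, -0.0, -0.001]
contact_force: [-0.2, -1.1, -0.3]
grip_width: 0.497
gripper_force: 0.0
```

Request:
{"method": "step_arm", "body": {
  "increments": [
    {"x": 0, "y": 0, "z": 0, "wx": 0, "wy": 0, "wz": -0.126},
    {"x": 0, "y": 0, "z": 0, "wx": 0, "wy": 0, "wz": -0.126},
    {"x": 0, "y": 0, "z": 0, "wx": 0, "wy": 0, "wz": -0.126},
    {"x": 0, "y": 0, "z": 0, "wx": 0, "wy": 0, "wz": -0.126},
    {"x": 0, "y": 0, "z": 0, "wx": 0, "wy": 0, "wz": -0.126},
    {"x": 0, "y": 0, "z": 0, "wx": 0, "wy": 0, "wz": -0.126},
    {"x": 0, "y": 0, "z": 0, "wx": 0, "wy": 0, "wz": 0},
    {"x": 0, "y": 0, "z": 0, "wx": 0, "wy": 0, "wz": 0}
  ]
}}

```text
time_s: 23.8
position: [0.5348, 0.327, 0.1599]
tcp_rot: [-0.282, 0.959, 0.0, -0.0]
contact_force: [-0.2, 0.1, 0.9]
grip_width: 0.504
gripper_force: 0.0
```

```bash
python3 go.py .537 .328 .0605; python3 - <<'E'
from h import *
print(back("top",(175,169),.124),back("side",(228,332),.124))
E
```

```text
t 23.8 p [0.5348 0.327  0.1599] yang 122.80210188484968 z [-0.0007 -0.0002 -1.    ] q6 -0.14030680592629735 F [-0.2379  0.0773  0.863 ] M [ 0.002   0.006  -0.0288] w 0.50405961733953
tool shift/0.3: [-0.0083 -0.0013  0.3314] rows>= 1.9891697470581584
[0.7005 0.3194 0.124 ] [0.6973 0.3267 0.124 ]
```

Request:
{"method": "step_arm", "body": {
  "increments": [
    {"x": -0.008, "y": -0.001, "z": 0.06, "wx": 0, "wy": 0, "wz": 0},
    {"x": 0, "y": 0, "z": 0.11, "wx": 0, "wy": 0, "wz": 0},
    {"x": 0, "y": 0, "z": 0.1, "wx": 0, "wy": 0, "wz": 0},
    {"x": 0, "y": 0, "z": 0.04, "wx": 0, "wy": 0, "wz": 0},
    {"x": 0, "y": 0, "z": 0.021, "wx": 0, "wy": 0, "wz": 0},
    {"x": 0, "y": 0, "z": 0, "wx": 0, "wy": 0, "wz": 0},
    {"x": 0, "y": 0, "z": 0, "wx": 0, "wy": 0, "wz": 0}
  ]
}}

```text
time_s: 24.6
position: [0.5381, 0.3285, 0.0625]
tcp_rot: [-0.284, 0.959, 0.0, 0.001]
contact_force: [0.8, 1.2, -0.8]
grip_width: 0.495
gripper_force: 0.0
```

Request:
{"method": "step_arm", "body": {
  "increments": [
    {"x": 0, "y": 0, "z": 0, "wx": 0, "wy": 0, "wz": 0},
    {"x": 0, "y": 0, "z": 0, "wx": 0, "wy": 0, "wz": 0},
    {"x": 0, "y": 0, "z": 0, "wx": 0, "wy": 0, "wz": 0},
    {"x": 0, "y": 0, "z": 0, "wx": 0, "wy": 0, "wz": 0},
    {"x": 0, "y": 0, "z": 0, "wx": 0, "wy": 0, "wz": 0}
  ],
  "claw": 0
}}

```text
time_s: 25.1
position: [0.538, 0.3285, 0.0624]
tcp_rot: [-0.284, 0.959, 0.0, 0.001]
contact_force: [-0.8, 0.3, 6.5]
grip_width: 0.208
gripper_force: 39.0
```

Request:
{"method": "step_arm", "body": {
  "increments": [
    {"x": 0, "y": 0, "z": -0.04, "wx": 0, "wy": 0, "wz": 0},
    {"x": 0, "y": 0, "z": -0.13, "wx": 0, "wy": 0, "wz": 0},
    {"x": 0, "y": 0, "z": -0.13, "wx": 0, "wy": 0, "wz": 0},
    {"x": 0, "y": 0, "z": -0.06, "wx": 0, "wy": 0, "wz": 0},
    {"x": 0, "y": 0, "z": 0, "wx": 0, "wy": 0, "wz": 0},
    {"x": 0, "y": 0, "z": 0, "wx": 0, "wy": 0, "wz": 0}
  ]
}}

```text
time_s: 25.7
position: [0.5372, 0.3282, 0.1696]
tcp_rot: [-0.284, 0.959, 0.0, 0.0]
contact_force: [-0.3, -0.6, -1.0]
grip_width: 0.202
gripper_force: 39.2
```

```bash
python3 go.py .4959 -.0025 .17
```

```text
t 25.7 p [0.5372 0.3282 0.1696] yang 123.0219821336041 z [ 0.0006  0.0003 -1.    ] q6 -0.1440669882597796 F [-0.2535 -0.5602 -0.9781] M [-0.0325  0.0189  0.0428] w 0.20169084641307958
tool shift/0.3: [ 0.7162 -0.849  -0.0017] rows>= 6.664616313332737
```

Request:
{"method": "step_arm", "body": {
  "increments": [
    {"x": 0.05, "y": -0.059, "z": 0, "wx": 0, "wy": 0, "wz": 0},
    {"x": 0.1, "y": -0.118, "z": 0, "wx": 0, "wy": 0, "wz": 0},
    {"x": 0.1, "y": -0.118, "z": 0, "wx": 0, "wy": 0, "wz": 0},
    {"x": 0.1, "y": -0.118, "z": 0, "wx": 0, "wy": 0, "wz": 0},
    {"x": 0.1, "y": -0.118, "z": 0, "wx": 0, "wy": 0, "wz": 0},
    {"x": 0.1, "y": -0.118, "z": 0, "wx": 0, "wy": 0, "wz": 0},
    {"x": 0.1, "y": -0.118, "z": 0, "wx": 0, "wy": 0, "wz": 0},
    {"x": 0.066, "y": -0.082, "z": 0, "wx": 0, "wy": 0, "wz": 0},
    {"x": 0, "y": 0, "z": 0, "wx": 0, "wy": 0, "wz": 0},
    {"x": 0, "y": 0, "z": 0, "wx": 0, "wy": 0, "wz": 0}
  ]
}}

```text
time_s: 26.7
position: [0.4951, -0.0029, 0.1682]
tcp_rot: [-0.283, 0.959, 0.001, -0.001]
contact_force: [-0.3, -0.7, -0.1]
grip_width: 0.206
gripper_force: 39.3
```

```bash
python3 go.py .4959 -.0025 .108
```

```text
t 26.7 p [ 0.4951 -0.0029  0.1682] yang 122.91353067494589 z [-0.0019  0.0006 -1.    ] q6 -0.7282991155760011 F [-0.3012 -0.696  -0.0674] M [ 0.0759 -0.026  -0.0034] w 0.20601458162969635
tool shift/0.3: [-0.0033 -0.0006  0.2008] rows>= 1.2049003645204692
```

Request:
{"method": "step_arm", "body": {
  "increments": [
    {"x": 0, "y": 0, "z": 0.06, "wx": 0, "wy": 0, "wz": 0},
    {"x": 0, "y": 0, "z": 0.1, "wx": 0, "wy": 0, "wz": 0},
    {"x": 0, "y": 0, "z": 0.047, "wx": 0, "wy": 0, "wz": 0},
    {"x": 0, "y": 0, "z": 0, "wx": 0, "wy": 0, "wz": 0},
    {"x": 0, "y": 0, "z": 0, "wx": 0, "wy": 0, "wz": 0}
  ]
}}

```text
time_s: 27.2
position: [0.4957, -0.0016, 0.107]
tcp_rot: [-0.285, 0.959, 0.0, -0.0]
contact_force: [0.1, 0.0, -0.6]
grip_width: 0.206
gripper_force: 39.3
```

```bash
python3 go.py .4959 -.0025 .098
```

```text
t 27.2 p [ 0.4957 -0.0016  0.107 ] yang 123.09614418250027 z [-0.0009  0.0003 -1.    ] q6 -0.7285153456677179 F [ 0.1374  0.0418 -0.5868] M [0.0672 0.016  0.0249] w 0.20599399838025742
tool shift/0.3: [ 0.0012 -0.0029  0.03  ] rows>= 0.18116168309190536
```

Request:
{"method": "step_arm", "body": {
  "increments": [
    {"x": 0.001, "y": -0.002, "z": 0.006, "wx": 0, "wy": 0, "wz": 0},
    {"x": 0, "y": 0, "z": 0.006, "wx": 0, "wy": 0, "wz": 0},
    {"x": 0, "y": 0, "z": 0.006, "wx": 0, "wy": 0, "wz": 0},
    {"x": 0, "y": 0, "z": 0.006, "wx": 0, "wy": 0, "wz": 0},
    {"x": 0, "y": 0, "z": 0.006, "wx": 0, "wy": 0, "wz": 0},
    {"x": 0, "y": 0, "z": 0, "wx": 0, "wy": 0, "wz": 0}
  ]
}}

```text
time_s: 27.8
position: [0.4959, -0.0032, 0.0979]
tcp_rot: [-0.284, 0.959, 0.0, -0.0]
contact_force: [0.3, 0.3, -0.1]
grip_width: 0.206
gripper_force: 39.3
```

```bash
python3 go.py .4959 -.0025 .0724
```

```text
t 27.8 p [ 0.4959 -0.0032  0.0979] yang 123.01541233332445 z [-0.0002  0.0001 -1.    ] q6 -0.7302360081996029 F [ 0.2741  0.2612 -0.147 ] M [ 0.0758 -0.0445  0.038 ] w 0.20604928374307116
tool shift/0.3: [-0.0013  0.0019  0.085 ] rows>= 0.5099448969698563
```

Request:
{"method": "step_arm", "body": {
  "increments": [
    {"x": -0.001, "y": 0.001, "z": 0.006, "wx": 0, "wy": 0, "wz": 0},
    {"x": 0, "y": 0, "z": 0.006, "wx": 0, "wy": 0, "wz": 0},
    {"x": 0, "y": 0, "z": 0.005, "wx": 0, "wy": 0, "wz": 0},
    {"x": 0, "y": 0, "z": 0, "wx": 0, "wy": 0, "wz": 0}
  ]
}}

```text
time_s: 28.2
position: [0.4959, -0.0027, 0.0927]
tcp_rot: [-0.284, 0.959, 0.0, -0.0]
contact_force: [-0.4, 1.0, -0.1]
grip_width: 0.208
gripper_force: 39.3
```

Request:
{"method": "step_arm", "body": {
  "increments": [
    {"x": 0, "y": 0, "z": 0.006, "wx": 0, "wy": 0, "wz": 0},
    {"x": 0, "y": 0, "z": 0.006, "wx": 0, "wy": 0, "wz": 0},
    {"x": 0, "y": 0, "z": 0.006, "wx": 0, "wy": 0, "wz": 0},
    {"x": 0, "y": 0, "z": 0, "wx": 0, "wy": 0, "wz": 0}
  ]
}}

```text
time_s: 28.6
position: [0.4959, -0.0027, 0.0873]
tcp_rot: [-0.284, 0.959, 0.0, -0.0]
contact_force: [0.2, -0.4, -0.5]
grip_width: 0.208
gripper_force: 39.3
```

Request:
{"method": "step_arm", "body": {
  "increments": [
    {"x": 0, "y": 0, "z": 0.006, "wx": 0, "wy": 0, "wz": 0},
    {"x": 0, "y": 0, "z": 0.007, "wx": 0, "wy": 0, "wz": 0},
    {"x": 0, "y": 0, "z": 0.007, "wx": 0, "wy": 0, "wz": 0},
    {"x": 0, "y": 0, "z": 0.007, "wx": 0, "wy": 0, "wz": 0},
    {"x": 0, "y": 0, "z": 0.007, "wx": 0, "wy": 0, "wz": 0},
    {"x": 0, "y": 0, "z": 0.007, "wx": 0, "wy": 0, "wz": 0},
    {"x": 0, "y": 0, "z": 0, "wx": 0, "wy": 0, "wz": 0}
  ]
}}

```text
time_s: 29.3
position: [0.4959, -0.0027, 0.0749]
tcp_rot: [-0.284, 0.959, 0.0, -0.0]
contact_force: [-0.1, 0.7, -0.4]
grip_width: 0.204
gripper_force: 39.3
```

Request:
{"method": "step_arm", "body": {
  "increments": [
    {"x": 0, "y": 0, "z": 0.003, "wx": 0, "wy": 0, "wz": 0},
    {"x": 0, "y": 0, "z": 0.003, "wx": 0, "wy": 0, "wz": 0},
    {"x": 0, "y": 0, "z": 0.002, "wx": 0, "wy": 0, "wz": 0},
    {"x": 0, "y": 0, "z": 0, "wx": 0, "wy": 0, "wz": 0}
  ]
}}

```text
time_s: 29.7
position: [0.4961, -0.0028, 0.0728]
tcp_rot: [-0.284, 0.959, 0.0, -0.0]
contact_force: [-0.1, 0.5, 0.1]
grip_width: 0.201
gripper_force: 39.3
```

Seated to within half a millimetre; release, rise, and move clear toward the front.

Request:
{"method": "step_arm", "body": {
  "increments": [
    {"x": 0, "y": 0, "z": 0, "wx": 0, "wy": 0, "wz": 0},
    {"x": 0, "y": 0, "z": 0, "wx": 0, "wy": 0, "wz": 0},
    {"x": 0, "y": 0, "z": 0, "wx": 0, "wy": 0, "wz": 0},
    {"x": 0, "y": 0, "z": -0.05, "wx": 0, "wy": 0, "wz": 0},
    {"x": 0, "y": 0, "z": -0.15, "wx": 0, "wy": 0, "wz": 0},
    {"x": 0, "y": 0, "z": -0.15, "wx": 0, "wy": 0, "wz": 0},
    {"x": 0, "y": 0, "z": -0.1, "wx": 0, "wy": 0, "wz": 0}
  ],
  "claw": 0.5
}}

```text
time_s: 30.4
position: [0.4968, -0.0029, 0.2109]
tcp_rot: [-0.284, 0.959, -0.001, 0.001]
contact_force: [1.0, -1.2, -0.1]
grip_width: 0.498
gripper_force: 0.0
```

```bash
python3 go.py .38 -.2 .2
```

```text
t 30.4 p [ 0.4968 -0.0029  0.2109] yang 123.02028617726195 z [ 0.0027 -0.0004 -1.    ] q6 -0.7293575701653846 F [ 0.9632 -1.2493 -0.0791] M [ 0.0012 -0.0384 -0.0356] w 0.49784311409928433
tool shift/0.3: [ 0.6846 -0.3387  0.0355] rows>= 4.587840365236609
```

Request:
{"method": "step_arm", "body": {
  "increments": [
    {"x": 0.13, "y": -0.065, "z": 0, "wx": 0, "wy": 0, "wz": 0},
    {"x": 0.13, "y": -0.065, "z": 0, "wx": 0, "wy": 0, "wz": 0},
    {"x": 0.13, "y": -0.065, "z": 0, "wx": 0, "wy": 0, "wz": 0},
    {"x": 0.13, "y": -0.065, "z": 0, "wx": 0, "wy": 0, "wz": 0},
    {"x": 0.13, "y": -0.065, "z": 0, "wx": 0, "wy": 0, "wz": 0},
    {"x": 0, "y": 0, "z": 0, "wx": 0, "wy": 0, "wz": 0},
    {"x": 0, "y": 0, "z": 0, "wx": 0, "wy": 0, "wz": 0}
  ]
}}

```text
time_s: 31.1
position: [0.3853, -0.1915, 0.208]
tcp_rot: [-0.283, 0.959, 0.0, 0.0]
contact_force: [0.0, 0.4, 0.1]
grip_width: 0.497
gripper_force: 0.0
```

```bash
python3 - <<'E'
from h import *
o=[]
for n,(x,y) in (("top",(282,215)),("side",(308,225))):
    o.append(cv2.resize(cam(n)["pixels"][y:y+66,x:x+66],None,fx=6,fy=6,interpolation=cv2.INTER_CUBIC))
cv2.imwrite("pics/g5.png",np.hstack(o))
E
```

```text
(no output)
```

View pics/g5.png

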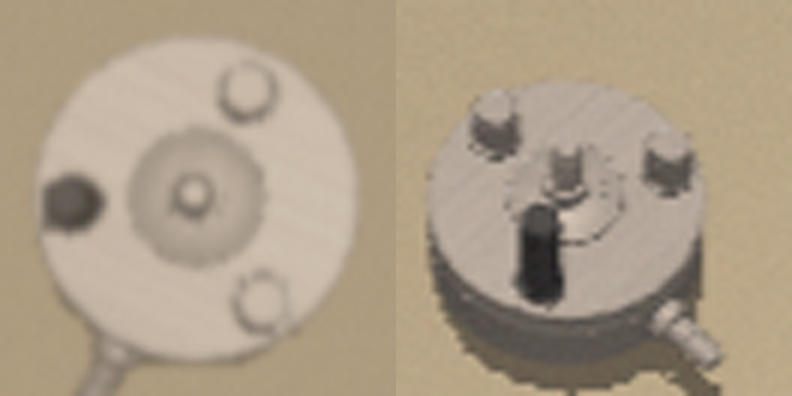

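The picture shows the drift at (72,202) and the two screws at (247,92) and (260,301) in the top view. All three stand upright with their collars on the cover, and the arm is clear.

```bash
python3 -c "
from plant import bot
print(bot.sign_off())"
```

```text
the job is handed in; nothing more can be done
None
```

I handed the job in at about 31 s of the 72 s allowed. The drift is home in hole 1, with one thumb screw home in each of the other two holes. The last picture shows all three upright with their collars on the cover. The sign-off returned no verdict, so I can't say how it was judged; the most force I read while placing was about 12 N.

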